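# Weigh a batch of refillable capsules

## Robot

A 6-joint arm with a two-finger parallel gripper is mounted at the origin on the work surface. World frame = base frame: x ahead of the robot, y to its left, z up, the work surface at z = 0. Lengths are in mm, angles in rad, forces in N, time in s.
With the tool pointing down it reaches from about 350 to 975 mm from the base axis. Payload 7.1 kg.
Tool frame: the origin (TCP) lies midway between the tips of the shut fingers; the grasp point (between the pads) lies 19 mm behind it (ctrl.hold_point_z is the distance from the TCP to the grasp point, in mm); z points along the fingers, y is the direction in which the jaws open and shut (so a half turn about z gives the same grasp; the last joint's range is limited). The gripper opens to 88 mm and grips with 3 to 60 N. Pads are 20 mm wide; open, the fingers measure 115 mm over their backs; the gripper's body (75 mm by 178 mm) begins 61 mm behind the grasp point.
Start: joints at [1.164, 0.423, 1.63, -0, 1.089, -0.019], TCP at [236.313, 578.585, 222.675] pointing down, gripper open.
Joint ranges: [-3, 3], [-0.9, 2.11], [0.09, 2.58], [-1.31, 4.45], [0.11, 2.69], [-2.54, 2.54]. Speed limits (rad/s): [2.39, 2.39, 3.01, 3.14, 3.14, 3.14].

## Interface

Orientations are given as a rotation vector (axis times angle).
In Python, from workcell import ctrl, eyes gives the robot as it stands.
- The arm moves only by the tool move_arm, never from a script. Its argument "deltas" is a list of rows, each a list of 6 numbers: the shift along the tool's x, y, z in mm, then the turn, a rotation vector about the tool's x, y, z in rad. A call has 1 to 5 rows; each row shifts and turns the pose as measured when the row begins, along the tool's axes as they then stand; what a row does not reach is not made up. A row lasts 1/12 s, in which the tool goes at most 41.7 mm and 7.16 degrees, less where a joint would pass 70% of its speed; a pose out of reach is approached as far as the arm can. A call is refused whole if a number of a shift passes 41.7 or a number of a turn 0.125, either way. A call with a gripper value outside its range is refused whole. "hand" is the closure, from -1 (fully open) to 1 (shut), set as the call begins (left out, the last holds). The fingers move at their own pace and stop on an object; the grip force is fixed at half the most. Time passes only in rows, so rows that do not move let the fingers close. It gives the time, the measured TCP pose, the force and the opening at its end, in the units of the state.
- ctrl.get_obs(): the state, without advancing time (a new reading comes with each control period).
- eyes.get_image(name): name is "side" or "top"; returns a dict with "frame" (384x512x3 uint8, red, green, blue), "range_z" (384x512 float32, mm along the optical axis (not along the pixel's ray), 0 where there is no reading), "fx", "fy", "cx", "cy" (pixels), "D" ([k1, k2, p1, p2, k3] as OpenCV has them; the pictures are not rectified), "cam_to_world" (4x4, takes a point from camera to world coordinates). Camera axes: x right, y down, z forward; pixel columns grow to the right and rows downward; lengths in mm; the calibration is good to about 2 mm. A picture is of the moment at which its call begins.
- ctrl.close_job(): hands the job in, once; it reports no verdict.
The state is a dict: "t": time; "qpos": joint angles; "qvel": joint speeds; "joint_torque": joint torques, N m; "ee_pos": TCP position; "orientation": TCP orientation; "ft_force": force on the tool from outside, world axes, zero at the start; "moment": the same for the moment, N m; "width": finger opening in mm.
Only numpy, scipy, OpenCV 4.12 (cv2) and the standard library are available. Lean on these libraries where they do the work, as an engineer would, in place of code of your own. Each camera call takes 0.05 s, during which the arm holds its last target.

## Task

Weigh the batch of capsules: move the black lid off the scale onto the glass saucer, take the empty steel tray from its cork mat and set it on the scale pan, centred and lined up lengthwise with it, then press the scale's red plunger down to its stop and let it rise, which zeroes the scale. Then put every capsule standing loose on the ledge into the tray, none on top of another, and with all of them in it and the tray still centred on the pan press the plunger down to its stop once more to record the weight. Finish by setting the loaded tray back on its cork mat, lined up with it, with the lid lying on the saucer, and leave the cup, spoon, tamper, jar and bowl where they stand.

Things in the scene. Friction and masses are not known exactly. Their poses are not given: they have to be found in the camera images.
- pan_top (a point): centre of the upper face of the scale's flat sprung steel pan, 130 mm along its x by 96 mm along its y; z is up. Unloaded its face is 60 mm above the ledge; it sinks straight down on a spring of 600 N/m (about 4 mm under the empty tray, about 1 mm more for each capsule), at most 12 mm
- scale: fixed white scale under the pan, 160 mm along its x by 190 mm along its y, housing 44 mm high; origin at the centre of its underside, z up. The pan's centre lies 30 mm towards its +y, the plunger's axis 70 mm towards its -y; the pan's axes are parallel to the scale's
- plunger (a joint): travel of the red plunger, in m: 0 is up, 0.018 is fully down at its stop; a spring lifts it again (about 2 N at the top, 8 N at the stop). Down means past 0.0162
- plunger_top (a point): centre of the flat top of the round red plunger head, 40 mm in diameter, 13 mm thick; 89 mm above the ledge when up, moves straight down 18 mm; z is up
- tray: stainless steel open tray, 200 mm long (its x), 60 mm wide (its y), 15 mm high, walls and floor 3 mm thick, about 250 g; origin at the centre of its underside, z up. At the start it lies on the cork mat. It can be gripped across its width; it is long enough for four capsules in one row
- cap_red: refillable capsule, red, 38 mm high: a round body 32 mm in diameter over an aluminium foot rim 38 mm in diameter and 4 mm thick; about 45 g; origin at its middle, 19 mm above its foot, its z axis from foot to top. Stands on the ledge at the start; may be absent
- cap_blue: refillable capsule, blue, 38 mm high: a round body 32 mm in diameter over an aluminium foot rim 38 mm in diameter and 4 mm thick; about 45 g; origin at its middle, 19 mm above its foot, its z axis from foot to top. Stands on the ledge at the start; may be absent
- cap_green: refillable capsule, green, 38 mm high: a round body 32 mm in diameter over an aluminium foot rim 38 mm in diameter and 4 mm thick; about 45 g; origin at its middle, 19 mm above its foot, its z axis from foot to top. Stands on the ledge at the start; may be absent
- cap_gold: refillable capsule, gold, 38 mm high: a round body 32 mm in diameter over an aluminium foot rim 38 mm in diameter and 4 mm thick; about 45 g; origin at its middle, 19 mm above its foot, its z axis from foot to top. Stands on the ledge at the start; may be absent
- cap_white: refillable capsule, white, 38 mm high: a round body 32 mm in diameter over an aluminium foot rim 38 mm in diameter and 4 mm thick; about 45 g; origin at its middle, 19 mm above its foot, its z axis from foot to top. Stands on the ledge at the start; may be absent
- mat: thin fixed cork mat, 216 mm along its x by 76 mm along its y, 3 mm thick; origin at the centre of its underside. The tray belongs on it, lengthwise
- lid: small round black plastic lid, a disc 44 mm in diameter, 18 mm high, 30 g; origin at the centre of its underside, z up. At the start it lies on the scale's pan
- saucer: flat round glass saucer, 100 mm in diameter, 6 mm thick; origin at the centre of its underside
- cup: yellow ceramic cup, 72 mm wide, 70 mm high; origin at the centre of its underside. Leave alone
- spoon: steel spoon lying flat, 140 mm long along its x; origin near its middle. Leave alone
- tamper: dark steel tamper, 54 mm wide, 84 mm high; origin at the centre of its underside. Leave alone
- jar: amber jar with a wooden cap, 68 mm wide, 100 mm high; origin at the centre of its underside. Leave alone
- bowl: white bowl, 90 mm wide, 45 mm high; origin at the centre of its underside. Leave alone

How it is judged (in metres and radians):
On the way, in this order (a step that is already met when the one before it is completed fails the run):
1. with the empty tray centred and lined up on the pan, let go, and the lid off the pan, the plunger is pressed to its stop (horizontal distance between tray and pan_top below 0.01 m and angle between the x axis of tray and the x axis of pan_top, either way round below 0.15 rad and z of tray in the frame of pan_top between -0.004 and 0.004 m and contact force between the fingers and tray below 0.05 N and value of joint plunger above 0.0162 m and horizontal distance between lid and pan_top above 0.06 m and horizontal distance between each of cap_red, cap_blue, cap_green, cap_gold, cap_white and tray above 0.12 m), for 0.1 s.
2. the plunger has come back up (value of joint plunger below 0.002 m), for 0.1 s.
3. with every capsule in the tray and the tray centred and lined up on the pan, the plunger is pressed to its stop again (horizontal distance between tray and pan_top below 0.01 m and angle between the x axis of tray and the x axis of pan_top, either way round below 0.15 rad and z of tray in the frame of pan_top between -0.004 and 0.004 m and contact force between the fingers and tray below 0.05 N and x of cap_red in the frame of tray between -0.09 and 0.09 m and y of cap_red in the frame of tray between -0.026 and 0.026 m and z of cap_red in the frame of tray between 0.01 and 0.032 m and x of cap_blue in the frame of tray between -0.09 and 0.09 m and y of cap_blue in the frame of tray between -0.026 and 0.026 m and z of cap_blue in the frame of tray between 0.01 and 0.032 m and x of cap_green in the frame of tray between -0.09 and 0.09 m and y of cap_green in the frame of tray between -0.026 and 0.026 m and z of cap_green in the frame of tray between 0.01 and 0.032 m and x of cap_gold in the frame of tray between -0.09 and 0.09 m and y of cap_gold in the frame of tray between -0.026 and 0.026 m and z of cap_gold in the frame of tray between 0.01 and 0.032 m and x of cap_white in the frame of tray between -0.09 and 0.09 m and y of cap_white in the frame of tray between -0.026 and 0.026 m and z of cap_white in the frame of tray between 0.01 and 0.032 m and value of joint plunger above 0.0162 m), for 0.1 s.
At the end, for the whole second after the job is handed in: the tray rests flat on the cork mat, centres within 15 mm and lengths within 0.15 rad of each other; every capsule present lies or stands in the tray, none on top of another; the lid lies flat on the saucer, centres within 28 mm; the plunger is up; all at rest and released (horizontal distance between tray and mat below 0.015 m and angle between the x axis of tray and the x axis of mat, either way round below 0.15 rad and z of tray in the frame of mat between -0.001 and 0.007 m and contact force between the fingers and tray below 0.05 N and horizontal distance between lid and saucer below 0.028 m and z of lid in the frame of saucer between 0.002 and 0.01 m and contact force between the fingers and lid below 0.05 N and value of joint plunger below 0.002 m and x of cap_red in the frame of tray between -0.09 and 0.09 m and y of cap_red in the frame of tray between -0.026 and 0.026 m and z of cap_red in the frame of tray between 0.01 and 0.032 m and x of cap_blue in the frame of tray between -0.09 and 0.09 m and y of cap_blue in the frame of tray between -0.026 and 0.026 m and z of cap_blue in the frame of tray between 0.01 and 0.032 m and x of cap_green in the frame of tray between -0.09 and 0.09 m and y of cap_green in the frame of tray between -0.026 and 0.026 m and z of cap_green in the frame of tray between 0.01 and 0.032 m and x of cap_gold in the frame of tray between -0.09 and 0.09 m and y of cap_gold in the frame of tray between -0.026 and 0.026 m and z of cap_gold in the frame of tray between 0.01 and 0.032 m and x of cap_white in the frame of tray between -0.09 and 0.09 m and y of cap_white in the frame of tray between -0.026 and 0.026 m and z of cap_white in the frame of tray between 0.01 and 0.032 m and linear speed of each of cap_red, cap_blue, cap_green, cap_gold, cap_white, tray, lid below 0.02 m/s); the robot touches nothing.
It fails at once if the cup, spoon, tamper, jar or bowl is moved more than 30 mm (distance of any of cup, spoon, tamper, jar, bowl from where it was at the start of the episode above 0.03 m).
Of cap_red, cap_blue, cap_green, cap_gold, cap_white only 3 to 4 are there at a start; the rules pass over those that are not, and their reading is None.
At some moment in a run one of cap_red, cap_blue, cap_green, cap_gold, cap_white, lid may be knocked a few centimetres aside while the robot is not near it.
It also fails if it takes over 210 s, if anything falls off the work surface, if the arm or the gripper's body presses on something with over 40 N, if the wrist force passes 120 N, or if a joint passes its speed limit or range.

## Working session

There is one attempt and no reset: what is moved stays moved. The work goes in short steps, Python scripts to look and compute and a tool call to move; the robot and the scene stay as the last step left them, time stands still between calls to the robot, and variables do not carry over. Pictures are saved under pics/ and viewed, and the job is handed in when it is done.

Besides the shell and the picture viewer there is one more tool, called as name(argument=value, ...) on one line, values as JSON. move_arm: Moves the arm, as the interface text tells. Its arguments: {"type":"object","properties":{"deltas":{"type":"array"},"hand":{"type":"number"}},"required":["deltas"]}

```bash
mkdir -p pics; ls; cat > h.py <<'E'
import numpy as np, cv2
from workcell import ctrl, eyes
def snap(n,tag):
    im=eyes.get_image(n); cv2.imwrite(f'pics/{tag}.png',im['frame'][:,:,::-1]); np.save(f'pics/{tag}.npy',im,allow_pickle=True); return im
def load(tag): return np.load(f'pics/{tag}.npy',allow_pickle=True).item()
def world(im,u,v,z=None,Z=None):
    K=np.array([[im['fx'],0,im['cx']],[0,im['fy'],im['cy']],[0,0,1.]])
    p=cv2.undistortPoints(np.array([[[u,v]]],float),K,np.array(im['D'],float))[0,0]
    d=np.array([p[0],p[1],1.]); T=np.array(im['cam_to_world'])
    if Z is None:
        zz=im['range_z'][int(round(v)),int(round(u))] if z is None else z
        return T[:3,:3]@(d*zz)+T[:3,3]
    r=T[:3,:3]@d; s=(Z-T[2,3])/r[2]; return T[:3,3]+s*r
def cloud(im):
    K=np.array([[im['fx'],0,im['cx']],[0,im['fy'],im['cy']],[0,0,1.]])
    h,w=im['range_z'].shape
    g=np.stack(np.meshgrid(np.arange(w),np.arange(h)),-1).reshape(-1,1,2).astype(float)
    p=cv2.undistortPoints(g,K,np.array(im['D'],float))[:,0]
    d=np.c_[p,np.ones(len(p))]*im['range_z'].reshape(-1,1)
    T=np.array(im['cam_to_world']); return (d@T[:3,:3].T+T[:3,3]).reshape(h,w,3)
E
python3 - <<'E'
from h import *
o=ctrl.get_obs(); print(o)
for n in('top','side'):
    im=snap(n,n+'0'); print(n,im['fx'],im['cx'],im['cy'],im['D'],np.round(im['cam_to_world'],3))
E
```

```text
pics
{'t': 0.0, 'qpos': array([ 1.16399696e+00,  4.23817359e-01,  1.63070453e+00, -2.46568192e-06,
        1.08862087e+00, -1.90156917e-02]), 'qvel': array([-0.0010067 , -0.00070531,  0.00219076, -0.00040853, -0.00057634,
        0.00014652]), 'joint_torque': array([ 3.84938903e-03, -5.44600439e+01, -2.73683435e+01,  6.45741122e-02,
        2.25969264e-02, -7.75971262e-05]), 'ee_pos': array([236.09523411, 578.07305724, 221.91066252]), 'orientation': array([-6.05255101e-01, -3.08240499e+00,  2.38041062e-03]), 'ft_force': array([ 1.24589305, -0.25090914,  0.13505517]), 'moment': array([ 0.03137425, -0.00489685,  0.00221848]), 'width': 87.46022888370584}
top 494.6053163578445 251.39843069650178 201.7820500047145 [-0.20836896  0.          0.          0.          0.        ] [[-1.100000e-02 -9.870000e-01  1.630000e-01  3.652970e+02]
 [-1.000000e+00  1.300000e-02  8.000000e-03 -4.084200e+01]
 [-1.000000e-02 -1.630000e-01 -9.870000e-01  1.495776e+03]
 [ 0.000000e+00  0.000000e+00  0.000000e+00  1.000000e+00]]
side 476.280454352917 246.83409991926243 196.8566450747746 [-0.19223836  0.          0.          0.          0.        ] [[ 8.01000e-01 -3.67000e-01  4.74000e-01  1.00320e+01]
 [-5.99000e-01 -4.91000e-01  6.32000e-01 -7.94729e+02]
 [ 1.00000e-03 -7.90000e-01 -6.13000e-01  8.00527e+02]
 [ 0.00000e+00  0.00000e+00  0.00000e+00  1.00000e+00]]
```

```bash
python3 - <<'E'
import cv2
for n in('top0','side0'):
    i=cv2.imread(f'pics/{n}.png'); cv2.imwrite(f'pics/{n}b.png',cv2.resize(i,(800,600),interpolation=cv2.INTER_CUBIC))
E
```

```text
(no output)
```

View pics/top0b.png

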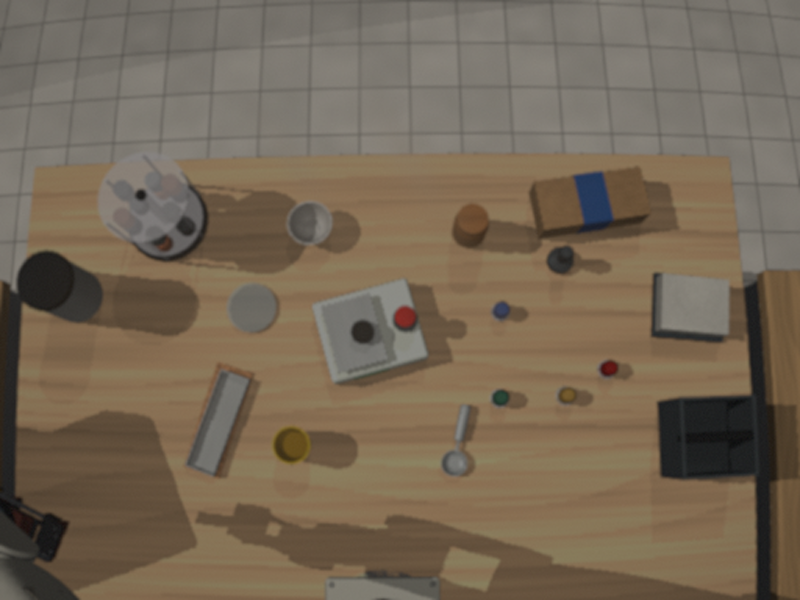

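View pics/side0b.png

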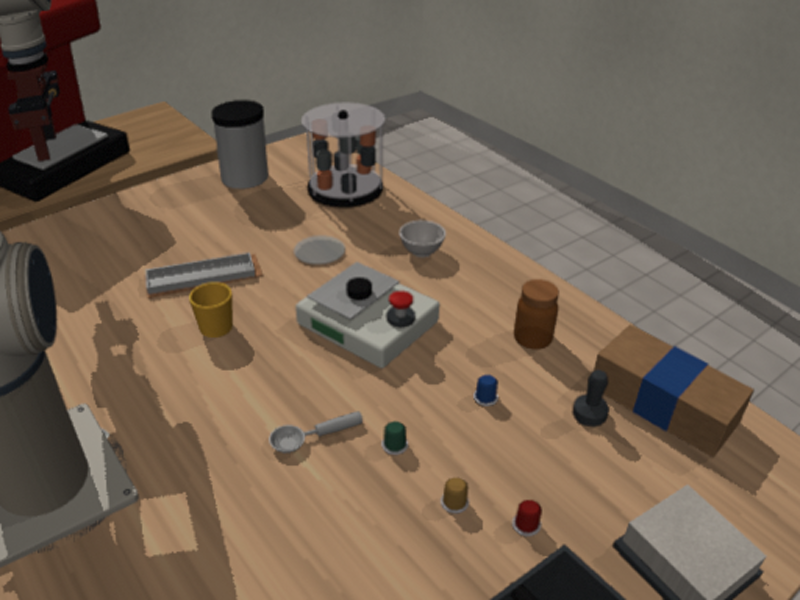

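The top view (800x600) shows the tray at about (218,424) on the mat, the saucer at (252,308), the lid at (363,332) and the plunger at (405,318). It also shows four capsules: blue (501,310), green (501,398), gold (567,395) and red (608,369). There is no white capsule in either view.

```bash
cat > seg.py <<'E'
from h import *
def blob(im,C,mask):
    n,l,s,c=cv2.connectedComponentsWithStats(mask.astype(np.uint8))
    out=[]
    for i in range(1,n):
        if s[i,4]<12: continue
        P=C[l==i]; out.append((np.round(c[i],1),s[i,4],np.round(P.mean(0),1),np.round(P.min(0)),np.round(P.max(0))))
    return out
def colormasks(im):
    h=cv2.cvtColor(im['frame'],cv2.COLOR_RGB2HSV).astype(int); H,S,V=h[...,0],h[...,1],h[...,2]
    return dict(red=((H<6)|(H>174))&(S>150)&(V>40),blue=(H>105)&(H<130)&(S>110),green=(H>60)&(H<95)&(S>90),gold=(H>18)&(H<30)&(S>150))
if __name__=='__main__':
    import sys
    for t in sys.argv[1:]:
        im=load(t);C=cloud(im); print(t)
        for k,m in colormasks(im).items():
            for b in blob(im,C,m): 
                if b[1]<900:print(k,*b)
E
python3 seg.py top0 side0
python3 - <<'E'
from h import *
im=load('top0');C=cloud(im)
pts=dict(table=(300,180),saucer=(252,308),lid=(363,330),pl=(405,317),pan=(345,350),pan2=(385,350),scale=(415,352),tray=(218,424),cup=(292,445),jar=(472,215),tam=(565,254),bowl=(310,223),spoon=(456,462))
for k,(u,v) in pts.items(): u*=.64;v*=.64; print(k,np.round(C[int(v),int(u)]))
E
```

```text
top0
red [258.9 202.5] 121 [591.3 -50.8 111.7] [365. -68.  81.] [ 611.  -34. 1496.]
red [389.5 235.4] 64 [ 498.5 -442.4   35.5] [ 487. -456.   22.] [ 509. -431.   43.]
blue [379.7 127.1] 535 [ 824.2 -421.    76.6] [ 365. -455.   48.] [ 878.  -41. 1496.]
green [320.1 254. ] 41 [ 446.9 -229.6   38. ] [ 438. -239.   32.] [ 456. -220.   45.]
gold [362.8 252.5] 51 [ 448.7 -357.8   37.9] [ 438. -370.   30.] [ 459. -347.   46.]
gold [186.4 284.4] 434 [362.3 166.5  28. ] [329. 130.  -6.] [395. 194.  76.]
side0
red [42.9 12.1] 795 [399.3 894.1 373.4] [  10. -795.  329.] [477. 979. 801.]
red [41.4 57.5] 747 [ 393.2 1046.   161.1] [  10. -795.   62.] [ 434. 1080.  801.]
red [ 1.3 38. ] 34 [230.6 835.2 340. ] [224. 829. 326.] [239. 841. 364.]
red [ 6.3 47.9] 18 [216.3 675.8 351. ] [195. 543. 239.] [ 260. 1006.  392.]
red [13.5 51.2] 33 [223.7 599.7 358.3] [206. 539. 216.] [ 272. 1007.  392.]
red [ 7.5 83. ] 372 [230.8 966.  131.5] [  10. -795.   61.] [ 276. 1021.  801.]
red [256.1 191.6] 126 [592.7 -55.6  87.1] [577. -71.  75.] [610. -33.  92.]
red [337.8 329.7] 248 [ 492.  -451.    31.8] [  10. -795.    5.] [ 513. -433.  801.]
blue [311.  248.8] 174 [ 610.3 -244.    25.7] [ 600. -255.    3.] [ 626. -228.   40.]
green [209.1 211.5] 87 [495.9  15.   24. ] [486. -15.  13.] [506.  47.  32.]
green [252.5 279.1] 184 [ 442.4 -238.6   27.6] [ 431. -247.    6.] [ 458. -222.   41.]
gold [135.7 197. ] 758 [358.7 152.4  49.5] [  10. -795.   -1.] [433. 288. 801.]
gold [290.  320.1] 20 [ 438.5 -369.1   21.2] [ 434. -373.    7.] [ 443. -361.   33.]
table [895. 158.   2.]
saucer [630. 251.   4.]
lid [573.  28.  78.]
pl [597. -51.  87.]
pan [538.  64.  57.]
pan2 [536. -12.  62.]
scale [535. -68.  44.]
tray [402. 315.   6.]
cup [363. 171.   2.]
jar [ 786. -180.  102.]
tam [ 714. -355.   82.]
bowl [802. 137.   9.]
spoon [ 328. -143.    5.]
```

```bash
python3 - <<'E'
import cv2
for n,b in(('top0',(110,170,175,145)),('side0',(80,120,210,160))):
    i=cv2.imread(f'pics/{n}.png'); x,y,w,h=b
    cv2.imwrite(f'pics/{n}c.png',cv2.resize(i[y:y+h,x:x+w],None,fx=4,fy=4,interpolation=cv2.INTER_CUBIC)[:600,:800]*1)
E
```

```text
(no output)
```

View pics/top0c.png

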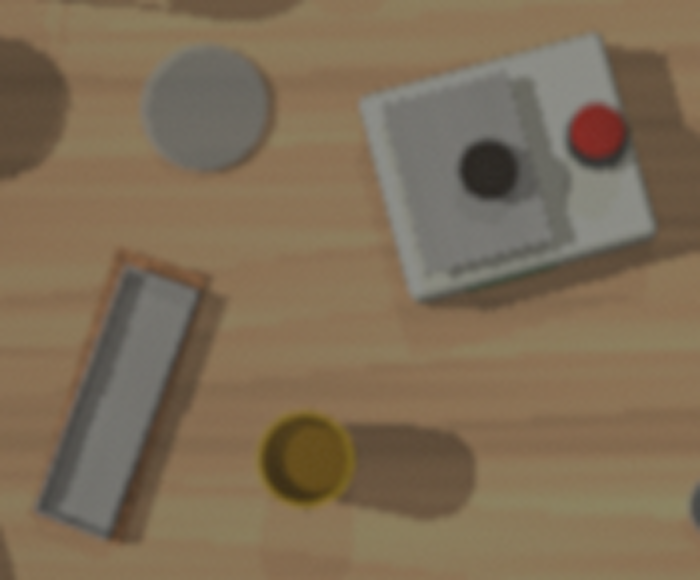

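View pics/side0c.png

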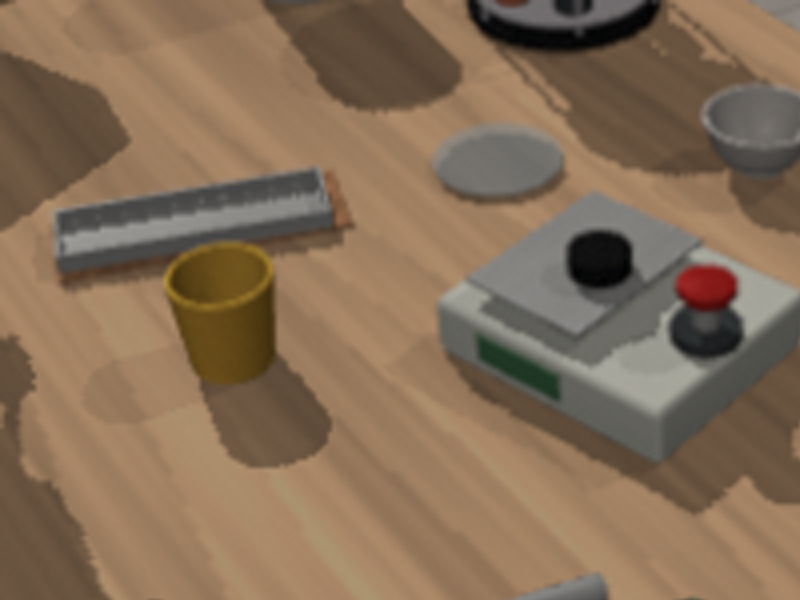

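```bash
python3 - <<'E'
import cv2,numpy as np
for n,tag,b in(('top0','m',(112,225,66,90)),('top0','s',(195,170,85,80)),('side0','m',(85,150,90,50)),('side0','s',(185,160,100,80))):
    i=cv2.imread(f'pics/{n}.png'); x,y,w,h=b
    k=min(800//w,600//h)
    c=cv2.resize(i[y:y+h,x:x+w],None,fx=k,fy=k,interpolation=cv2.INTER_CUBIC)
    c=(255*(c/255.)**.6).astype(np.uint8)
    print(n,tag,k); 
    for g in range(0,w,10): cv2.putText(c,str(x+g),(g*k,10),0,.35,(255,255,0)); c[:4,g*k]=255; 
    for g in range(0,h,10): cv2.putText(c,str(y+g),(0,g*k+4),0,.35,(255,255,0))
    cv2.imwrite(f'pics/{n}_{tag}.png',c)
E
```

```text
top0 m 6
top0 s 7
side0 m 8
side0 s 7
```

View pics/top0_m.png

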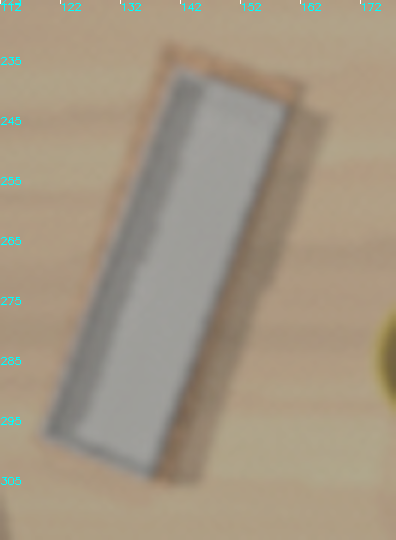

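View pics/top0_s.png

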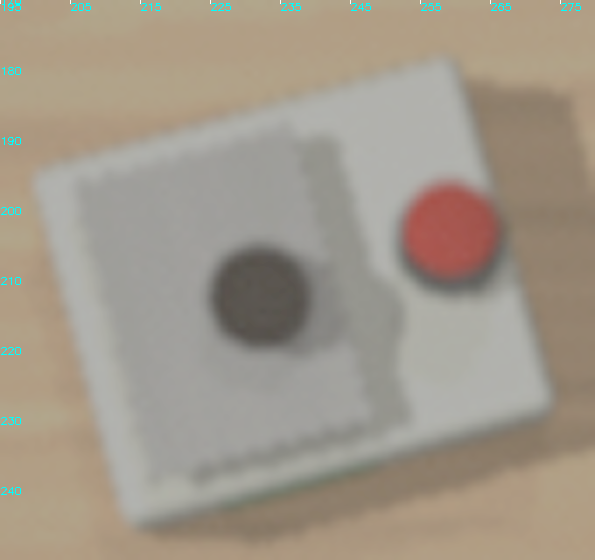

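View pics/side0_m.png

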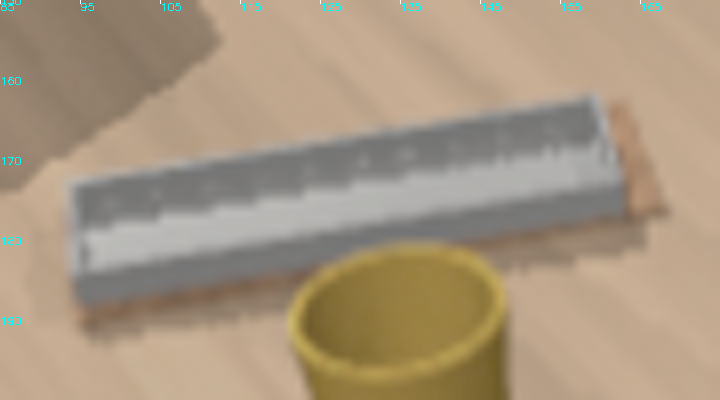

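View pics/side0_s.png

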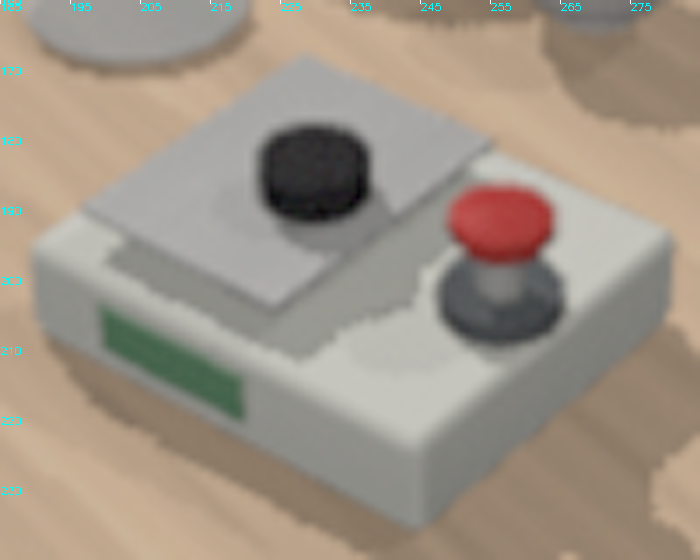

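```bash
python3 - <<'E'
from h import *
T=load('top0');S=load('side0')
def f(im,l,Z): return np.array([world(im,u-.4,v-.4,Z=Z)[:2] for u,v in l])
def show(k,P):
    print(k,'mean',np.round(P.mean(0),1)); print(np.round(P,0).tolist())
    if len(P)>1:
        d=np.diff(np.vstack([P,P[:1]]),axis=0); print('  len',np.round(np.hypot(*d.T)),'ang',np.round(np.degrees(np.arctan2(d[:,1],d[:,0])),1))
show('trayT',f(T,[(140.7,237),(160.7,242.2),(138.3,304.5),(119,297.5)],18))
show('trayS',f(S,[(159.6,162.1),(163.1,172.5),(94.75,184.4),(93.75,172.9)],18))
show('matT',f(T,[(139.5,232.5),(162.5,238.7)],3))
show('matS',f(S,[(163.1,162.9),(168.4,176.5),(95,190.6)],3))
show('scaleT',f(T,[(200,195),(260,178.3),(274,227.9),(213.6,244.3)],44))
show('scaleS',f(S,[(189.7,195),(281,194),(244.3,222.9)],44))
show('panT',f(T,[(206.1,195.7),(237.1,187.4),(248,232),(216.4,240)],59.5))
show('panS',f(S,[(229.3,168.1),(255.7,180),(223.6,204),(196.4,190)],59.5))
for k,z,a,b in(('lid',77.5,(232.1,212.4),(229.9,182.1)),('plunger',89,(259.3,202.9),(256.6,190.7)),('saucer',6,(161.75,197),(205,160.3))):
    print(k,np.round(f(T,[a],z)[0],1),np.round(f(S,[b],z)[0],1))
    # triangulate
    A=[];B=[]
    for im,p in((T,a),(S,b)):
        o=np.array(im['cam_to_world'])[:3,3]; d=world(im,p[0]-.4,p[1]-.4,Z=0)-o; d/=np.linalg.norm(d); M=np.eye(3)-np.outer(d,d);A.append(M);B.append(M@o)
    print('  tri',np.round(np.linalg.solve(sum(A),sum(B)),1))
E
```

```text
trayT mean [405.7 311.9]
[[506.0, 310.0], [490.0, 248.0], [303.0, 315.0], [323.0, 375.0]]
  len [ 64. 199.  63. 194.] ang [-104.6  160.3   71.3  -19.5]
trayS mean [406.2 312.8]
[[508.0, 306.0], [490.0, 251.0], [304.0, 319.0], [324.0, 375.0]]
  len [ 57. 198.  60. 197.] ang [-108.2  160.1   70.7  -20.6]
matT mean [511.9 281.5]
[[522.0, 318.0], [502.0, 245.0]]
  len [75. 75.] ang [-105.1   74.9]
matS mean [441.1 290.6]
[[524.0, 317.0], [501.0, 244.0], [298.0, 311.0]]
  len [ 76. 214. 225.] ang [-106.9  161.7    1.4]
scaleT mean [578.3  15.9]
[[629.0, 126.0], [677.0, -54.0], [527.0, -93.0], [481.0, 85.0]]
  len [187. 155. 184. 154.] ang [ -74.9 -165.4  104.6   15.4]
scaleS mean [560.7 -21.4]
[[480.0, 83.0], [674.0, -56.0], [528.0, -91.0]]
  len [239. 150. 181.] ang [ -35.7 -166.4  105.5]
panT mean [569.2  44.7]
[[623.0, 106.0], [647.0, 14.0], [514.0, -17.0], [492.0, 76.0]]
  len [ 95. 136.  95. 135.] ang [ -75.5 -166.9  103.6   13. ]
panS mean [570.4  44.1]
[[622.0, 104.0], [646.0, 16.0], [519.0, -17.0], [495.0, 73.0]]
  len [ 91. 131.  93. 130.] ang [ -74.7 -165.3  104.7   13.9]
lid [570.   28.4] [571.2  28.9]
  tri [570.2  28.2  78.3]
plunger [595.  -50.7] [594.4 -53.5]
  tri [595.8 -51.   86.8]
saucer [630.9 249.2] [630.9 247.7]
  tri [631.4 249.3   4.9]
```

```bash
cat > plan.py <<'E'
import sys
from h import *
from scipy.spatial.transform import Rotation as R
def plan(x,y,z,yaw=None,step=40):
    o=ctrl.get_obs(); p=np.array(o['ee_pos']); r=R.from_rotvec(o['orientation']).as_matrix()
    cy=np.degrees(np.arctan2(r[1,1],r[0,1])); 
    print('t',round(o['t'],1),'now',np.round(p,1),'yaw',round(cy,1),'q6',round(o['qpos'][5],2),'tilt',np.round(r[:2,2],4),'F',np.round(o['ft_force'],1),'w',round(o['width'],1))
    if x is None: return
    t=np.array([x,y,z],float)
    # desired frame: z down exactly
    yw=np.radians(cy if yaw is None else yaw)
    yd=np.array([np.cos(yw),np.sin(yw),0]); zd=np.array([0,0,-1.]); D=np.c_[np.cross(yd,zd),yd,zd]
    rv=R.from_matrix(r.T@D).as_rotvec()
    n=max(int(np.ceil(np.linalg.norm(t-p)/step)),int(np.ceil(np.abs(rv).max()/.12)),1)
    d=(t-p)/n; rows=[]; c=r
    for i in range(n):
        s=c.T@d; rows.append([*np.round(s,1).tolist(),*np.round(rv/n,3).tolist()]); c=c@R.from_rotvec(rv/n).as_matrix()
    for i in range(0,n,5): print(rows[i:i+5])
a=[None if v=='-' else float(v) for v in sys.argv[1:]]
plan(*a) if a else plan(None,0,0)
E
python3 plan.py 570 28.5 130 45
```

```text
t 0.1 now [236.1 578.1 222. ] yaw 67.8 q6 -0.02 tilt [-0.0005 -0.0013] F [0.4 0.2 0.7] w 87.9
[[-30.4, -22.5, 5.4, -0.0, 0.0, 0.023], [-30.9, -21.8, 5.4, -0.0, 0.0, 0.023], [-31.4, -21.0, 5.4, -0.0, 0.0, 0.023], [-31.9, -20.3, 5.4, -0.0, 0.0, 0.023], [-32.4, -19.6, 5.4, -0.0, 0.0, 0.023]]
[[-32.8, -18.8, 5.4, -0.0, 0.0, 0.023], [-33.3, -18.0, 5.4, -0.0, 0.0, 0.023], [-33.7, -17.2, 5.4, -0.0, 0.0, 0.023], [-34.1, -16.5, 5.4, -0.0, 0.0, 0.023], [-34.4, -15.6, 5.4, -0.0, 0.0, 0.023]]
[[-34.8, -14.8, 5.4, -0.0, 0.0, 0.023], [-35.1, -14.0, 5.4, -0.0, 0.0, 0.023], [-35.4, -13.2, 5.4, -0.0, 0.0, 0.023], [-35.7, -12.4, 5.4, -0.0, 0.0, 0.023], [-36.0, -11.5, 5.4, -0.0, 0.0, 0.023]]
[[-36.3, -10.7, 5.4, -0.0, 0.0, 0.023], [-36.5, -9.8, 5.4, -0.0, 0.0, 0.023]]
```

move_arm(deltas=[[-30.4,-22.5,5,0,0,0.023],[-31,-21.8,5,0,0,0.023],[-31.4,-21,5,0,0,0.023],[-32,-20.3,5,0,0,0.023],[-32.4,-19.6,5,0,0,0.023]], hand=-1)

```text
t: 0.52
ee_pos: [333.9, 417.3, 195.1]
orientation: [-0.772, -3.044, -0.003]
ft_force: [1.0, 0.4, 0.5]
width: 87.7
```

move_arm(deltas=[[-32.8,-18.8,5,0,0,0.023],[-33.3,-18,5,0,0,0.023],[-33.7,-17.2,5,0,0,0.023],[-34,-16.5,5,0,0,0.023],[-34.4,-15.6,5,0,0,0.023]])

```text
t: 0.93
ee_pos: [435.2, 247.6, 167.8]
orientation: [-0.951, -2.992, -0.001]
ft_force: [0.4, 0.8, 0.4]
width: 87.8
```

move_arm(deltas=[[-34.8,-14.8,5,0,0,0.023],[-35,-14,5,0,0,0.023],[-35.4,-13.2,5,0,0,0.023],[-35.7,-12.4,5,0,0,0.023],[-36,-11.5,5,0,0,0.023]])

```text
t: 1.35
ee_pos: [536.3, 77.1, 140.6]
orientation: [-1.13, -2.928, 0.0]
ft_force: [0.5, 0.7, 0.4]
width: 88.1
```

```bash
python3 plan.py 570 28.5 110 45
```

```text
t 1.4 now [536.3  77.1 140.6] yaw 47.8 q6 -0.72 tilt [-0.0032  0.0009] F [0.5 0.7 0.4] w 88.1
[[-28.9, -6.7, 15.2, -0.001, -0.001, 0.024], [-29.0, -6.0, 15.2, -0.001, -0.001, 0.024]]
```

move_arm(deltas=[[-28.9,-6.7,15.2,-0.001,-0.001,0.024],[-29,-6,15.2,-0.001,-0.001,0.024],[0,0,0,0,0,0]])

```text
t: 1.6
ee_pos: [574.4, 19.9, 108.3]
orientation: [1.214, 2.896, 0.002]
ft_force: [0.8, -0.7, -0.5]
width: 88.0
```

```bash
python3 plan.py 570 28.5 62.5 45; python3 -c "
from h import *
for n in('top','side'):
    im=snap(n,n+'1'); b=(195,150,100,100)
    x,y,w,h=b; cv2.imwrite(f'pics/{n}1c.png',cv2.resize(im['frame'][y:y+h,x:x+w,::-1],None,fx=5,fy=5,interpolation=2))"
```

```text
t 1.6 now [574.4  19.9 108.3] yaw 44.5 q6 -0.76 tilt [0.0022 0.0002] F [ 0.8 -0.7 -0.5] w 88.0
[[4.7, 1.4, 22.9, 0.001, 0.001, -0.004], [4.6, 1.4, 22.9, 0.001, 0.001, -0.004]]
```

View pics/side1c.png

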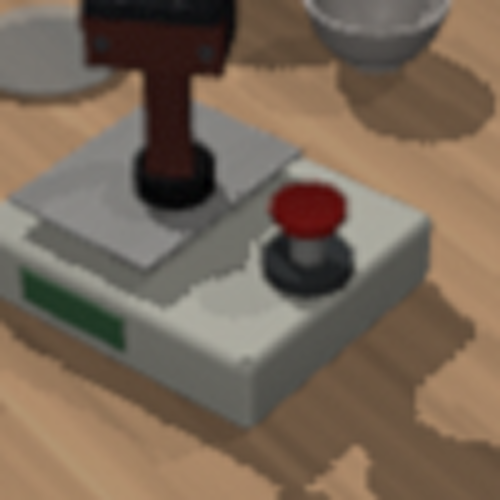

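The side crop shows the near finger in front of the lid, with the jaws straddling it above the pan. I'm going down.

move_arm(deltas=[[4.7,1.4,20,0,0,0.004],[4.6,1.4,20,0,0,0],[0,0,2,0,0,0],[0,0,0,0,0,0]])

```text
t: 2.03
ee_pos: [566.7, 35.4, 68.9]
orientation: [1.211, 2.897, 0.004]
ft_force: [-0.7, 0.2, 0.9]
width: 88.1
```

```bash
python3 plan.py 570 28.5 62.5 45
```

```text
t 2.0 now [566.7  35.4  68.9] yaw 44.6 q6 -0.74 tilt [0.0023 0.0019] F [-0.7  0.2  0.9] w 88.1
[[-7.2, -2.5, 6.4, 0.003, 0.0, -0.006]]
```

move_arm(deltas=[[-7,-2.5,5.5,0,0,0],[0,0,0,0,0,0],[0,0,0,0,0,0]])

```text
t: 2.28
ee_pos: [570.5, 30.2, 65.6]
orientation: [1.204, 2.898, 0.006]
ft_force: [0.5, 0.1, 0.1]
width: 88.0
```

```bash
python3 plan.py 570 28.5 62.5 45
```

```text
t 2.3 now [570.5  30.2  65.6] yaw 44.9 q6 -0.75 tilt [0.0043 0.0021] F [0.5 0.1 0.1] w 88.0
[[-0.8, -1.5, 3.1, 0.005, 0.002, -0.002]]
```

move_arm(deltas=[[-0.8,-1.5,3.5,0.004,0.002,0],[0,0,0,0,0,0]])

```text
t: 2.45
ee_pos: [571.0, 28.4, 63.4]
orientation: [1.205, 2.9, 0.002]
ft_force: [-1.0, -0.5, -0.8]
width: 88.3
```

move_arm(deltas=[[0,0,0,0,0,0],[0,0,0,0,0,0],[0,0,0,0,0,0],[0,0,0,0,0,0],[0,0,0,0,0,0]], hand=1)

```text
t: 2.87
ee_pos: [571.7, 28.0, 64.3]
orientation: [1.205, 2.898, 0.003]
ft_force: [-0.4, 0.1, 0.6]
width: 58.0
```

```bash
python3 plan.py 570 28.5 110 45
```

```text
t 2.9 now [571.7  28.   64.3] yaw 44.8 q6 -0.76 tilt [0.0036 0.0006] F [-0.4  0.1  0.6] w 58.0
[[0.7, -0.3, -22.9, 0.002, 0.001, -0.001], [0.8, -0.4, -22.9, 0.002, 0.001, -0.001]]
```

move_arm(deltas=[[0,0,2,0,0,0],[0,0,0,0,0,0],[0,0,0,0,0,0],[0,0,0,0,0,0],[0,0,0,0,0,0]])

```text
t: 3.28
ee_pos: [571.7, 28.0, 62.0]
orientation: [1.205, 2.898, 0.003]
ft_force: [0.0, 0.0, 0.3]
width: 43.2
```

```bash
python3 plan.py 570 28.5 110 45
```

```text
t 3.3 now [571.7  28.   62. ] yaw 44.8 q6 -0.76 tilt [0.0036 0.0006] F [0.  0.  0.3] w 43.2
[[0.7, -0.4, -24.0, 0.001, 0.001, -0.001], [0.7, -0.4, -24.0, 0.001, 0.001, -0.001]]
```

move_arm(deltas=[[0,0,-20,0,0,0],[0,0,-30,0,0,0]])

```text
t: 3.45
ee_pos: [567.4, 27.8, 107.6]
orientation: [-1.204, -2.894, 0.004]
ft_force: [-0.2, 0.5, 0.3]
width: 43.4
```

```bash
python3 plan.py 631 249 60 60
```

```text
t 3.5 now [567.4  27.8 107.6] yaw 44.8 q6 -0.76 tilt [-0.0074  0.0003] F [-0.2  0.5  0.3] w 43.4
[[18.6, 33.5, 7.9, -0.001, -0.001, -0.044], [17.1, 34.3, 7.9, -0.001, -0.001, -0.044], [15.6, 35.0, 7.9, -0.001, -0.001, -0.044], [14.1, 35.7, 7.9, -0.001, -0.001, -0.044], [12.5, 36.3, 7.9, -0.001, -0.001, -0.044]]
[[10.9, 36.8, 7.9, -0.001, -0.001, -0.044]]
```

move_arm(deltas=[[18.6,33.5,2,0,0,-0.044],[17,34.3,5,0,0,-0.044],[15.6,35,8,0,0,-0.044],[14,35.7,10,0,0,-0.044],[12.5,35,10,0,0,-0.044]])

```text
t: 3.87
ee_pos: [625.8, 210.7, 80.7]
orientation: [0.884, 3.01, 0.003]
ft_force: [1.2, -0.2, 0.2]
width: 43.4
```

```bash
python3 plan.py 631 249 40 60 20
```

```text
t 3.9 now [625.8 210.7  80.7] yaw 57.3 q6 -0.69 tilt [0.0046 0.0009] F [ 1.2 -0.2  0.2] w 43.4
[[5.5, 11.6, 13.6, 0.001, 0.001, -0.016], [5.3, 11.7, 13.6, 0.001, 0.001, -0.016], [5.1, 11.8, 13.6, 0.001, 0.001, -0.016]]
```

move_arm(deltas=[[5,10,13.6,0,0,-0.016],[5,10,13.6,0,0,-0.016],[4,9,13.6,0,0,0],[0,0,0,0,0,0]])

```text
t: 4.2
ee_pos: [630.7, 253.4, 37.0]
orientation: [0.817, 3.027, 0.008]
ft_force: [-0.6, -1.0, 0.1]
width: 43.0
```

```bash
python3 plan.py 631 249 10 60 15
```

```text
t 4.2 now [630.7 253.4  37. ] yaw 59.8 q6 -0.68 tilt [0.0072 0.003 ] F [-0.6 -1.   0.1] w 43.0
[[-1.1, -1.9, 13.5, 0.003, 0.002, -0.002], [-1.2, -1.9, 13.5, 0.003, 0.002, -0.002]]
```

move_arm(deltas=[[-1.1,-1.9,13.5,0.003,0.002,0],[-1.2,-1.9,10,0.003,0.002,0],[0,0,3,0,0,0],[0,0,0,0,0,0]])

```text
t: 4.53
ee_pos: [630.5, 247.1, 8.4]
orientation: [-0.819, -3.032, 0.002]
ft_force: [-0.2, 0.6, 2.4]
width: 43.8
```

```bash
python3 plan.py 631 249 8.5 60 15
```

```text
t 4.5 now [630.5 247.1   8.4] yaw 59.8 q6 -0.69 tilt [-0.001  -0.0011] F [-0.2  0.6  2.4] w 43.8
[[0.5, 1.9, -0.1, -0.001, -0.0, -0.004]]
```

Contact is about 2 N, so I'm releasing.

move_arm(deltas=[[0,0,0,0,0,0],[0,0,0,0,0,0],[0,0,0,0,0,0],[0,0,0,0,0,0],[0,0,-10,0,0,0]], hand=-1)

```text
t: 4.95
ee_pos: [630.6, 244.4, 19.0]
orientation: [-0.824, -3.03, 0.003]
ft_force: [-1.2, -0.6, -0.7]
width: 73.0
```

move_arm(deltas=[[0,0,-20,0,0,0],[0,0,-35,0,0,0],[0,0,-35,0,0,0]])

```text
t: 5.2
ee_pos: [627.0, 242.9, 107.5]
orientation: [-0.822, -3.022, 0.013]
ft_force: [0.6, 1.1, 0.7]
width: 87.4
```

```bash
python3 plan.py 406 312.5 60 70.2
```

```text
t 5.2 now [627.  242.9 107.5] yaw 59.6 q6 -0.69 tilt [-0.0119 -0.0054] F [0.6 1.1 0.7] w 87.4
[[37.6, -8.6, 8.3, -0.002, -0.001, -0.031], [37.8, -7.4, 8.2, -0.002, -0.001, -0.031], [38.1, -6.3, 8.2, -0.002, -0.001, -0.031], [38.2, -5.1, 8.1, -0.002, -0.001, -0.031], [38.4, -3.9, 8.0, -0.002, -0.001, -0.031]]
[[38.5, -2.7, 8.0, -0.002, -0.001, -0.031]]
```

move_arm(deltas=[[37.6,-8.6,6,-0.002,-0.001,-0.031],[37.8,-7.4,6,-0.002,-0.001,-0.031],[38,-6.3,6,-0.002,-0.001,-0.031],[38.2,-5,6,-0.002,-0.001,-0.031],[38.4,-4,6,-0.002,-0.001,-0.031]])

```text
t: 5.62
ee_pos: [454.8, 305.0, 93.8]
orientation: [0.586, 3.059, 0.033]
ft_force: [0.4, 1.8, -0.1]
width: 87.6
```

```bash
python3 plan.py 406 312.5 50 70.2 20; python3 -c "
from h import *
for n in('top','side'):
    im=snap(n,n+'2')
im=load('top2');x,y,w,h=(105,160,130,130); cv2.imwrite('pics/top2c.png',cv2.resize(im['frame'][y:y+h,x:x+w,::-1],None,fx=4,fy=4,interpolation=2))"
```

```text
t 5.6 now [454.8 305.   93.8] yaw 68.3 q6 -0.62 tilt [0.0303 0.016 ] F [ 0.4  1.8 -0.1] w 87.6
[[12.3, -3.0, 10.6, 0.006, 0.006, -0.008], [12.2, -2.9, 10.7, 0.006, 0.006, -0.008], [12.2, -2.7, 10.8, 0.006, 0.006, -0.008], [12.2, -2.5, 10.9, 0.006, 0.006, -0.008]]
```

View pics/top2c.png

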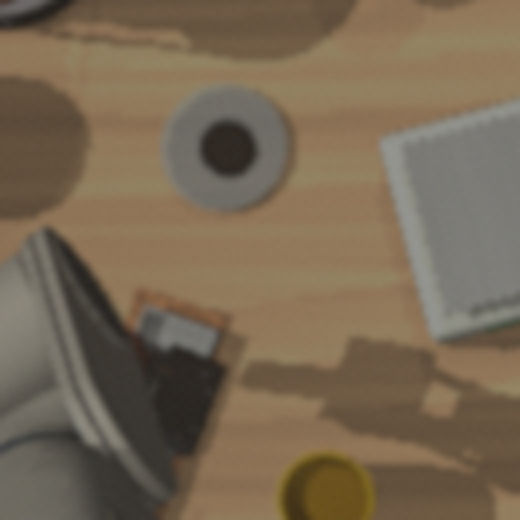

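The lid is centred on the saucer at crop (229,148). Next is the tray.

move_arm(deltas=[[12.3,-3,10.6,0.006,0.006,-0.008],[12.2,-2.9,10.7,0.006,0.006,-0.008],[11,-2.5,10.8,0.006,0.006,-0.008],[8,-2,8,0.006,0.006,-0.008],[0,0,0,0,0,0]])

```text
t: 6.13
ee_pos: [405.7, 313.1, 53.3]
orientation: [-0.529, -3.094, -0.002]
ft_force: [-1.3, -0.5, 0.7]
width: 87.8
```

```bash
python3 plan.py 406 312.5 25 70.2 20
```

```text
t 6.1 now [405.7 313.1  53.3] yaw 70.6 q6 -0.6 tilt [-0.0023  0.0016] F [-1.3 -0.5  0.7] w 87.8
[[-0.3, -0.2, 14.2, 0.0, -0.001, 0.003], [-0.3, -0.2, 14.2, 0.0, -0.001, 0.003]]
```

move_arm(deltas=[[0,0,14,0,0,0.003],[0,0,14,0,0,0.003],[0,0,8,0,0,0],[0,0,2,0,0,0],[0,0,0,0,0,0]])

```text
t: 6.55
ee_pos: [408.1, 313.8, 13.4]
orientation: [-0.54, -3.093, -0.003]
ft_force: [-0.2, 0.6, -0.0]
width: 87.6
```

```bash
python3 plan.py 406 312.5 6 70.2 20;python3 -c "
from h import *
im=snap('side','side3');x,y,w,h=(70,110,120,100); cv2.imwrite('pics/side3c.png',cv2.resize(im['frame'][y:y+h,x:x+w,::-1],None,fx=6,fy=6,interpolation=2))"
```

```text
t 6.5 now [408.1 313.8  13.4] yaw 70.2 q6 -0.6 tilt [-0.0011  0.0022] F [-0.2  0.6 -0. ] w 87.6
[[1.5, -1.9, 7.4, 0.002, -0.002, -0.0]]
```

View pics/side3c.png

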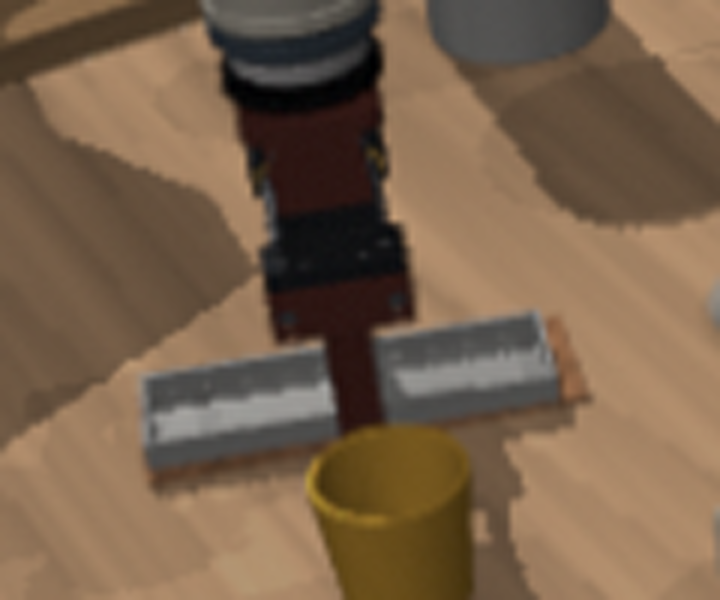

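The near finger, at crop x of about 355, is centred on the tray, which spans 147–557. I'll lower and close.

move_arm(deltas=[[1.5,-1.5,6,0.002,-0.002,0],[0,0,1.5,0,0,0],[0,0,0,0,0,0]])

```text
t: 6.85
ee_pos: [407.4, 313.3, 6.8]
orientation: [0.541, 3.092, 0.002]
ft_force: [-0.0, -0.1, -0.4]
width: 87.8
```

move_arm(deltas=[[0,0,0,0,0,0],[0,0,0,0,0,0],[0,0,0,0,0,0],[0,0,0,0,0,0],[0,0,0,0,0,0]], hand=1)

```text
t: 7.27
ee_pos: [408.0, 313.8, 7.8]
orientation: [0.54, 3.091, 0.004]
ft_force: [0.3, 0.2, -1.9]
width: 59.6
```

move_arm(deltas=[[0,0,0,0,0,0],[0,0,0,0,0,0]])

```text
t: 7.43
ee_pos: [407.9, 313.8, 7.8]
orientation: [0.541, 3.091, 0.004]
ft_force: [0.6, 0.3, -0.2]
width: 59.7
```

```bash
python3 plan.py 406 312.5 100 70.2 20
```

```text
t 7.4 now [407.9 313.8   7.8] yaw 70.2 q6 -0.59 tilt [0.004  0.0021] F [ 0.6  0.3 -0.2] w 59.7
[[0.2, -0.3, -18.4, 0.001, 0.001, -0.0], [0.2, -0.3, -18.4, 0.001, 0.001, -0.0], [0.2, -0.3, -18.4, 0.001, 0.001, -0.0], [0.2, -0.3, -18.4, 0.001, 0.001, -0.0], [0.3, -0.4, -18.4, 0.001, 0.001, -0.0]]
```

move_arm(deltas=[[0,0,-12,0,0,0],[0,0,-25,0,0,0],[0,0,-30,0,0,0],[0,0,-30,0,0,0],[0,0,-10,0,0,0]])

```text
t: 7.85
ee_pos: [404.1, 311.0, 117.2]
orientation: [-0.54, -3.09, 0.009]
ft_force: [0.7, -0.2, -1.7]
width: 59.7
```

```bash
python3 plan.py 570 45 110 104.6 30
```

```text
t 7.8 now [404.1 311.  117.2] yaw 70.2 q6 -0.59 tilt [-0.0053 -0.0048] F [ 0.7 -0.2 -1.7] w 59.7
[[-22.4, -17.6, 0.7, -0.0, -0.0, -0.055], [-21.4, -18.8, 0.7, -0.0, -0.0, -0.055], [-20.3, -20.0, 0.7, -0.0, -0.0, -0.055], [-19.2, -21.0, 0.7, -0.0, -0.0, -0.055], [-18.0, -22.1, 0.7, -0.0, -0.0, -0.055]]
[[-16.8, -23.0, 0.7, -0.0, -0.0, -0.055], [-15.5, -23.9, 0.7, -0.0, -0.0, -0.055], [-14.2, -24.7, 0.7, -0.0, -0.0, -0.055], [-12.8, -25.5, 0.7, -0.0, -0.0, -0.055], [-11.4, -26.1, 0.7, -0.0, -0.0, -0.055]]
[[-10.0, -26.7, 0.7, -0.0, -0.0, -0.055]]
```

move_arm(deltas=[[-22.4,-17.6,0.7,0,0,-0.055],[-21.4,-18.8,0.7,0,0,-0.055],[-20.3,-20,0.7,0,0,-0.055],[-19.2,-21,0.7,0,0,-0.055],[-18,-22,0.7,0,0,-0.055]])

```text
t: 8.27
ee_pos: [482.0, 191.9, 123.0]
orientation: [0.081, 3.137, 0.002]
ft_force: [1.2, 0.3, -3.2]
width: 60.1
```

```bash
python3 plan.py 570 45 110 104.6 30; python3 -c "
from h import *
im=snap('top','top4');x,y,w,h=(100,215,130,100); cv2.imwrite('pics/top4c.png',cv2.resize(im['frame'][y:y+h,x:x+w,::-1],None,fx=6,fy=6,interpolation=2))
im=snap('side','side4');x,y,w,h=(70,130,120,90); cv2.imwrite('pics/side4c.png',cv2.resize(im['frame'][y:y+h,x:x+w,::-1],None,fx=6,fy=6,interpolation=2))"
```

```text
t 8.3 now [482.  191.9 123. ] yaw 87.0 q6 -1.16 tilt [0.0034 0.0014] F [ 1.2  0.3 -3.2] w 60.1
[[-15.9, -23.7, 2.2, 0.0, 0.001, -0.051], [-14.7, -24.5, 2.2, 0.0, 0.001, -0.051], [-13.4, -25.2, 2.2, 0.0, 0.001, -0.051], [-12.1, -25.8, 2.2, 0.0, 0.001, -0.051], [-10.8, -26.4, 2.2, 0.0, 0.001, -0.051]]
[[-9.4, -26.9, 2.2, 0.0, 0.001, -0.051]]
```

View pics/top4c.png

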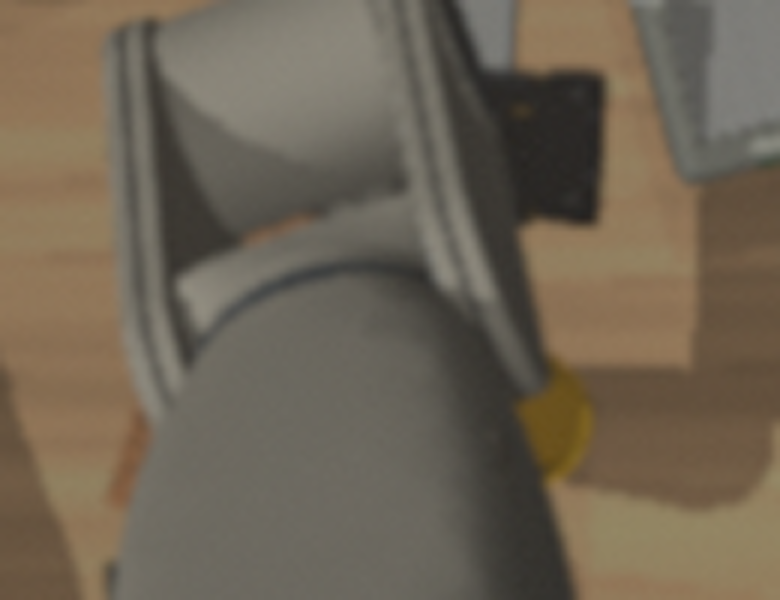

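View pics/side4c.png

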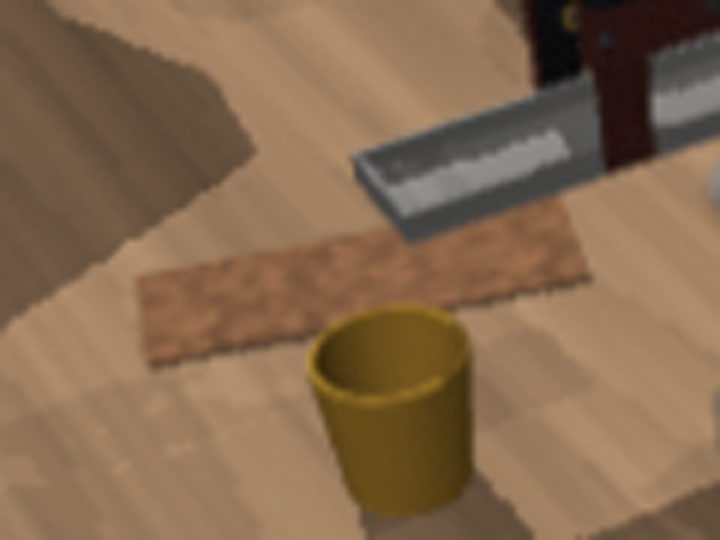

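move_arm(deltas=[[-15.9,-23.7,2.2,0,0,-0.051],[-14.7,-24.5,2.2,0,0,-0.051],[-13.4,-25,2.2,0,0,-0.051],[-12,-25.8,2.2,0,0,-0.051],[-9,-22,2,0,0,-0.051]])

```text
t: 8.78
ee_pos: [552.3, 71.6, 114.7]
orientation: [-0.326, 3.122, 0.004]
ft_force: [0.9, -0.1, -2.2]
width: 59.7
```

```bash
python3 plan.py 570 45 90 104.6 15
```

```text
t 8.8 now [552.3  71.6 114.7] yaw 101.9 q6 -1.67 tilt [0.0023 0.0025] F [ 0.9 -0.1 -2.2] w 59.7
[[-3.9, -9.9, 8.2, 0.001, 0.001, -0.016], [-3.8, -10.0, 8.2, 0.001, 0.001, -0.016], [-3.6, -10.0, 8.2, 0.001, 0.001, -0.016]]
```

move_arm(deltas=[[-4,-9,8,0,0,-0.016],[-3.8,-8,6,0,0,-0.016],[-2,-5,4,0,0,-0.016],[0,0,0,0,0,0],[0,0,0,0,0,0]])

```text
t: 9.2
ee_pos: [567.9, 49.4, 97.9]
orientation: [-0.397, 3.114, 0.004]
ft_force: [0.1, 0.6, -2.1]
width: 59.9
```

```bash
python3 plan.py 570 45 70 104.6 15; python3 -c "
from h import *
for n,b in(('top',(190,170,100,85)),('side',(180,150,110,75))):
    im=snap(n,n+'5');x,y,w,h=b; cv2.imwrite(f'pics/{n}5c.png',cv2.resize(im['frame'][y:y+h,x:x+w,::-1],None,fx=7,fy=7,interpolation=2))"
```

```text
t 9.2 now [567.9  49.4  97.9] yaw 104.5 q6 -1.76 tilt [0.0022 0.0026] F [ 0.1  0.6 -2.1] w 59.9
[[-0.4, -2.4, 13.9, 0.001, 0.001, -0.001], [-0.4, -2.4, 13.9, 0.001, 0.001, -0.001]]
```

View pics/top5c.png

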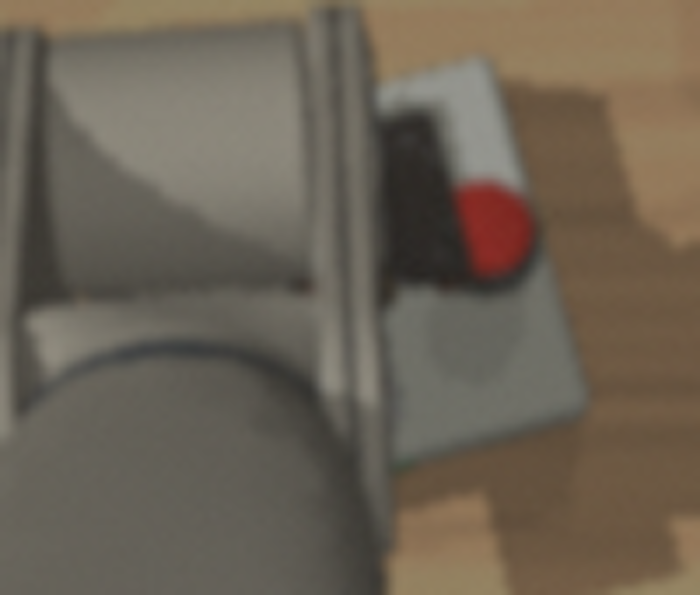

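View pics/side5c.png

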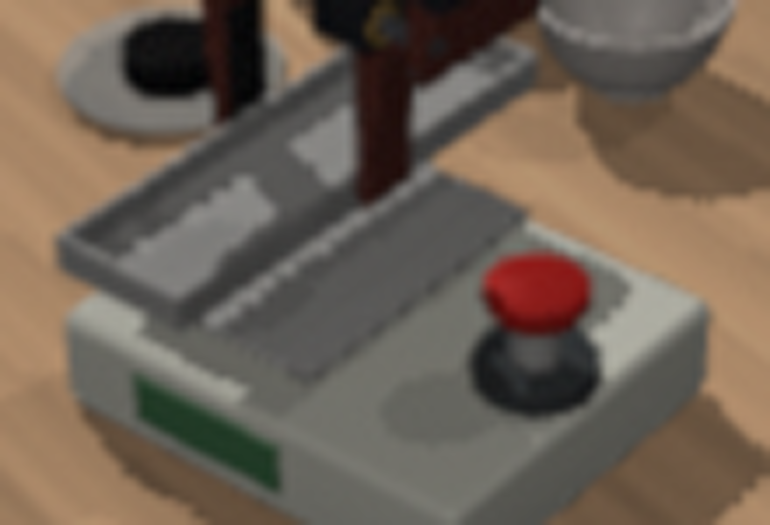

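move_arm(deltas=[[-1.7,-2.4,13,0,0,0],[-1,-1,12,0,0,0],[0,0,5,0,0,0],[0,0,0,0,0,0],[0,0,0,0,0,0]])

```text
t: 9.72
ee_pos: [570.7, 49.3, 65.2]
orientation: [-0.402, 3.113, 0.004]
ft_force: [-0.6, -0.5, -2.4]
width: 59.8
```

```bash
python3 plan.py 571.3 45 61 104.6 15
```

```text
t 9.7 now [570.7  49.3  65.2] yaw 104.7 q6 -1.77 tilt [0.0022 0.0028] F [-0.6 -0.5 -2.4] w 59.8
[[0.5, -4.3, 4.2, 0.002, 0.003, 0.002]]
```

move_arm(deltas=[[0.3,-5,2.5,0,0,0],[0,-0.5,0,0,0,0],[0,0,0,0,0,0]])

```text
t: 9.97
ee_pos: [571.8, 43.8, 62.3]
orientation: [-0.402, 3.114, 0.004]
ft_force: [-0.4, 0.3, -0.8]
width: 59.9
```

```bash
python3 plan.py 571.3 45 61 104.6 15
```

```text
t 10.0 now [571.8  43.8  62.3] yaw 104.7 q6 -1.78 tilt [0.0015 0.0031] F [-0.4  0.3 -0.8] w 59.9
[[0.1, 1.2, 1.3, 0.003, 0.002, 0.002]]
```

move_arm(deltas=[[0.1,1.2,1.3,0,0,0],[0,0,0,0,0,0],[0,0,0,0,0,0]])

```text
t: 10.22
ee_pos: [571.9, 44.6, 61.9]
orientation: [-0.401, 3.113, 0.004]
ft_force: [-0.7, -0.8, -0.6]
width: 59.4
```

move_arm(deltas=[[0,0,0,0,0,0],[0,0,0,0,0,0],[0,0,0,0,0,0],[0,0,0,0,0,0],[0,0,0,0,0,0]], hand=-1)

```text
t: 10.63
ee_pos: [573.2, 44.7, 63.0]
orientation: [-0.401, 3.109, 0.004]
ft_force: [-0.6, -0.2, 1.0]
width: 87.1
```

```bash
python3 plan.py 571.3 45 120
```

```text
t 10.6 now [573.2  44.7  63. ] yaw 104.7 q6 -1.77 tilt [0.006  0.0031] F [-0.6 -0.2  1. ] w 87.1
[[0.7, 0.4, -28.5, 0.001, 0.003, -0.0], [0.8, 0.4, -28.5, 0.001, 0.003, -0.0]]
```

move_arm(deltas=[[0.5,0,-22,0,0.002,0],[0.5,0,-30,0,0.002,0],[0,0,-15,0,0,0]], hand=-1)

```text
t: 10.88
ee_pos: [569.0, 44.1, 128.0]
orientation: [0.401, -3.109, -0.004]
ft_force: [-0.2, -0.3, 0.7]
width: 87.4
```

```bash
python3 plan.py 596 -51.5 115 104.6 30
```

```text
t 10.9 now [569.   44.1 128. ] yaw 104.7 q6 -1.77 tilt [-0.0067  0.0015] F [-0.2 -0.3  0.7] w 87.4
[[-0.5, -24.9, 3.2, 0.001, -0.002, 0.0], [-0.5, -24.8, 3.2, 0.001, -0.002, 0.0], [-0.5, -24.8, 3.2, 0.001, -0.002, 0.0], [-0.5, -24.8, 3.2, 0.001, -0.002, 0.0]]
```

move_arm(deltas=[[-0.5,-24,3,0,-0.002,0],[-0.5,-24,3,0,-0.002,0],[-0.5,-22,3,0,-0.002,0],[-0.5,-16,3,0,-0.002,0],[0,0,0,0,0,0]], hand=1)

```text
t: 11.3
ee_pos: [597.5, -40.2, 121.7]
orientation: [-0.406, 3.102, 0.003]
ft_force: [-0.4, 0.4, 0.2]
width: 57.6
```

move_arm(deltas=[[0,0,0,0,0,0],[0,0,0,0,0,0],[0,0,0,0,0,0]])

```text
t: 11.55
ee_pos: [596.9, -39.9, 121.6]
orientation: [-0.403, 3.104, 0.004]
ft_force: [0.2, -0.4, 0.7]
width: 38.0
```

```bash
python3 plan.py 596 -51.5 95 104.6 30; python3 -c "
from h import *
for n,b in(('top',(190,170,100,85)),('side',(180,150,110,75))):
    im=snap(n,n+'6');x,y,w,h=b; cv2.imwrite(f'pics/{n}6c.png',cv2.resize(im['frame'][y:y+h,x:x+w,::-1],None,fx=7,fy=7,interpolation=2))"
```

```text
t 11.6 now [596.9 -39.9 121.6] yaw 104.8 q6 -1.92 tilt [0.0116 0.0039] F [ 0.2 -0.4  0.7] w 38.0
[[4.2, -11.0, 26.6, 0.001, 0.012, 0.004]]
```

View pics/top6c.png

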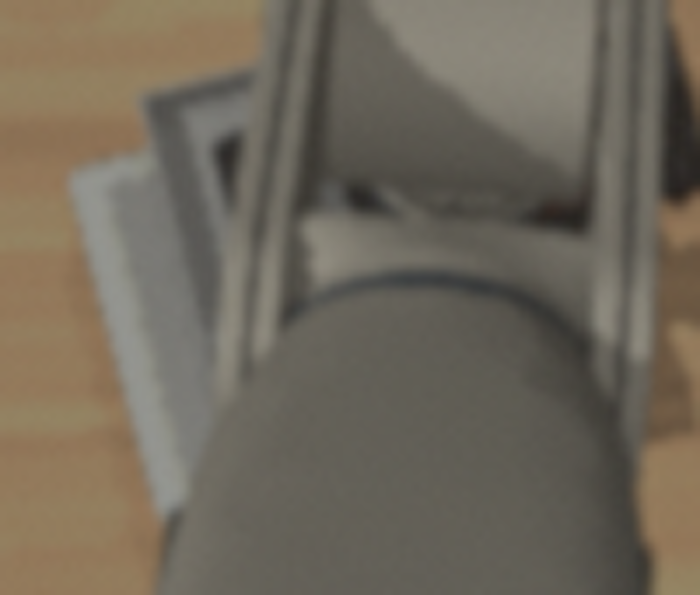

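View pics/side6c.png

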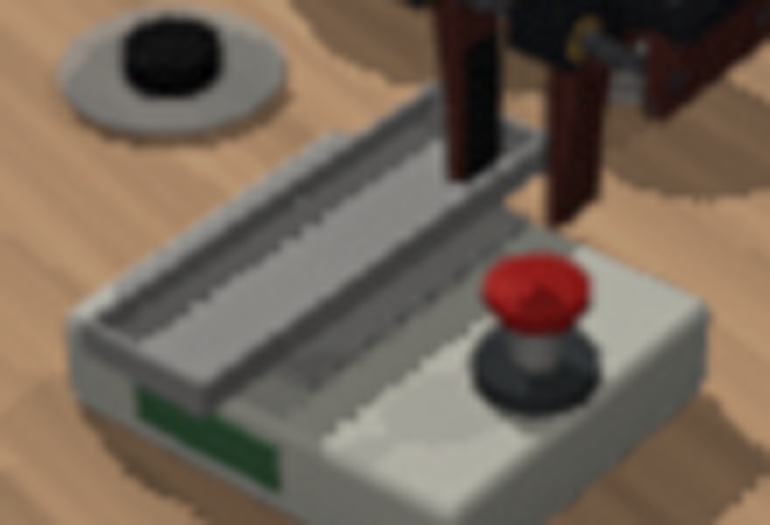

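```bash
python3 - <<'E'
from h import *
S=load('side6')
P=np.array([world(S,180+x/7-.43,150+y/7-.43,Z=71)[:2] for x,y in((85,322),(205,400),(548,130))])
print(np.round(P),[np.round((np.hypot(*d),np.degrees(np.arctan2(d[1],d[0]))),1) for d in np.diff(P,axis=0)], (P[0]+P[2])/2)
E
```

```text
[[466.  45.]
 [476. -18.]
 [674.  42.]] [array([ 63.9, -80.8]), array([206.5,  16.9])] [569.88852296  43.17108961]
```

The side crop shows the tray flat on the pan at about (570,43) by the Z=71 plane, within 2 mm of the pan centre. The fingers are still closing.

move_arm(deltas=[[2,-7,4,0,0.012,0.004],[1,-4,5,0,0,0],[0,0,0,0,0,0],[0,0,0,0,0,0],[0,0,0,0,0,0]])

```text
t: 12.07
ee_pos: [596.5, -50.4, 111.5]
orientation: [0.403, -3.114, -0.001]
ft_force: [1.3, 0.2, -0.8]
width: 0.6
```

```bash
python3 plan.py 596 -51.5 91 104.6 30
```

```text
t 12.1 now [596.5 -50.4 111.5] yaw 104.7 q6 -1.93 tilt [-0.0019  0.0006] F [ 1.3  0.2 -0.8] w 0.6
[[0.7, -1.0, 20.5, 0.001, -0.002, 0.003]]
```

move_arm(deltas=[[0.5,-1,12,0,0,0],[0,0,6,0,0,0],[0,0,5,0,0,0],[0,0,5,0,0,0],[0,0,4,0,0,0]])

```text
t: 12.48
ee_pos: [597.3, -51.6, 77.6]
orientation: [-0.403, 3.115, 0.0]
ft_force: [-2.6, -0.1, 6.7]
width: 0.2
```

move_arm(deltas=[[0,0,4,0,0,0],[0,0,4,0,0,0],[0,0,3,0,0,0]])

```text
t: 12.73
ee_pos: [597.7, -51.6, 70.7]
orientation: [0.404, -3.115, -0.0]
ft_force: [-17.9, 2.0, 54.9]
width: 0.5
```

```bash
python3 plan.py 596 -51.5 70 104.6 30; python3 -c "
from h import *
for n,b in(('side',(180,150,110,75)),):
    im=snap(n,n+'7');x,y,w,h=b; cv2.imwrite(f'pics/{n}7c.png',cv2.resize(im['frame'][y:y+h,x:x+w,::-1],None,fx=7,fy=7,interpolation=2))"
```

```text
t 12.7 now [597.7 -51.6  70.7] yaw 104.8 q6 -1.93 tilt [-0.0001  0.0003] F [-17.9   2.   54.9] w 0.5
[[1.6, 0.6, 0.7, 0.0, -0.0, 0.003]]
```

View pics/side7c.png

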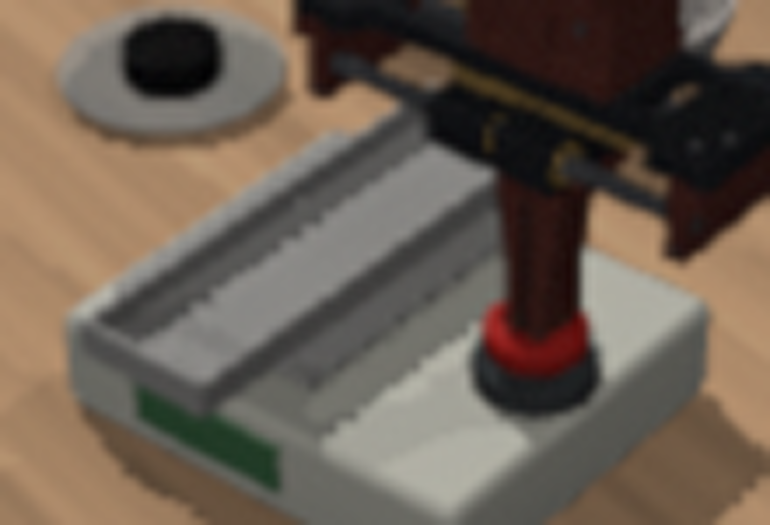

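The plunger head is down on its collar at crop (537,340), with 55 N at the stop. I'll hold briefly, then rise.

move_arm(deltas=[[0,0,0,0,0,0],[0,0,0,0,0,0],[0,0,0,0,0,0]])

```text
t: 13.03
ee_pos: [597.3, -51.6, 74.6]
orientation: [-0.404, 3.115, 0.0]
ft_force: [-1.6, -0.6, 6.8]
width: 0.3
```

move_arm(deltas=[[0,0,-10,0,0,0],[0,0,-15,0,0,0],[0,0,-25,0,0,0],[0,0,-25,0,0,0]], hand=1)

```text
t: 13.37
ee_pos: [594.3, -51.2, 147.7]
orientation: [0.403, -3.107, -0.003]
ft_force: [0.1, -1.3, 0.5]
width: 0.4
```

```bash
python3 -c "
from h import *
for n in('top','side'): snap(n,n+'8')"; python3 seg.py top8 side8 | grep -v 'blue.*535'; python3 plan.py
```

```text
top8
red [389.5 235.4] 65 [ 498.5 -442.1   35.9] [ 488. -457.   19.] [ 509. -430.   43.]
blue [379.7 127.2] 537 [ 823.3 -420.2   79. ] [ 365. -456.   49.] [ 879.  -41. 1496.]
green [320.1 254.1] 43 [ 444.9 -225.2   72.8] [ 365. -239.   31.] [ 456.  -41. 1496.]
gold [362.7 252.6] 46 [ 448.6 -357.5   37.9] [ 438. -370.   31.] [ 460. -346.   44.]
gold [186.3 284.3] 436 [362.5 165.3  38.5] [329. -41.  -3.] [ 395.  195. 1496.]
side8
red [55.6 11.5] 240 [445.9 901.9 362.4] [  10. -795.  327.] [479. 938. 801.]
red [42.6 64.8] 574 [ 392.  1046.   131.1] [  10. -795.   59.] [ 433. 1086.  801.]
red [256.9 117.7] 107 [572.4 -79.9 310.5] [  10. -795.  280.] [607. -43. 801.]
red [263.7 125.4] 30 [586.5 -86.5 289.8] [581. -96. 278.] [592. -74. 303.]
red [278.  149.1] 12 [ 587.3 -136.3  253.7] [ 586. -138.  245.] [ 589. -134.  261.]
red [256.1 191.5] 127 [583.5 -66.7  98.3] [  10. -795.   76.] [612. -36. 801.]
red [337.8 329.6] 250 [ 494.2 -449.4   28.6] [ 484. -461.    6.] [ 513. -431.   40.]
blue [311.  248.7] 172 [ 606.8 -247.4   30.5] [  10. -795.    3.] [ 628. -229.  801.]
green [210.1 212.3] 74 [496.9  12.   23.1] [487. -16.  15.] [505.  46.  35.]
green [252.5 279. ] 183 [ 437.7 -244.6   36.2] [  10. -795.    7.] [ 459. -222.  801.]
gold [135.6 197.1] 757 [359.8 156.   46.5] [  10. -795.   -2.] [430. 291. 801.]
t 13.5 now [597.3 -51.5 151.1] yaw 104.8 q6 -1.93 tilt [-0.0002  0.0001] F [ 0.4 -0.1  0.6] w 0.4
```

View pics/side8.png

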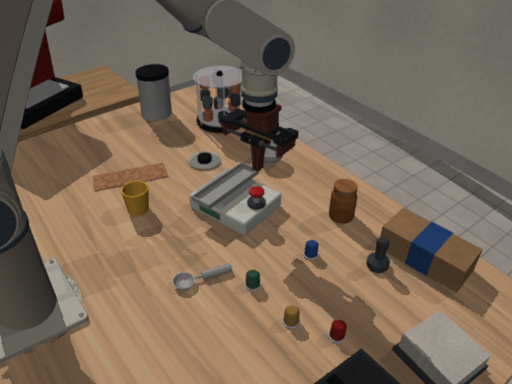

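View pics/top8.png

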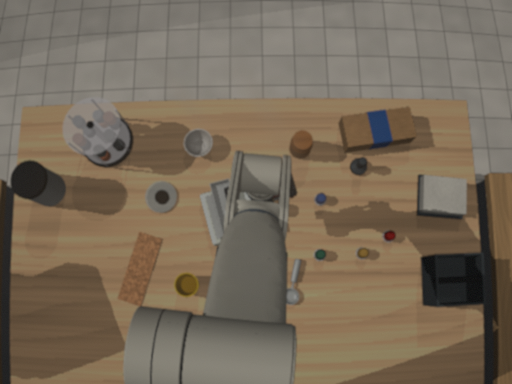

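The plunger is back up at side-view pixel (256,191), the mat is clear, and the capsules haven't moved. The arm crept upward during the hold, so I'm not sure the plunger stayed at the stop for 0.1 s. I'll press again, holding with a small downward push. That is harmless if the first press already counted.

move_arm(deltas=[[0,0,25,0,0,0],[0,0,22,0,0,0],[0,0,10,0,0,0],[0,0,6,0,0,0],[0,0,5,0,0,0]])

```text
t: 13.88
ee_pos: [599.2, -51.6, 82.3]
orientation: [-0.404, 3.11, -0.002]
ft_force: [1.3, 0.9, 5.4]
width: 0.6
```

move_arm(deltas=[[0,0,5,0,0,0],[0,0,4,0,0,0]])

```text
t: 14.05
ee_pos: [599.2, -51.6, 73.0]
orientation: [-0.404, 3.111, -0.002]
ft_force: [-2.0, 0.5, 7.4]
width: 0.4
```

move_arm(deltas=[[0,0,3,0,0,0]])

```text
t: 14.13
ee_pos: [599.4, -51.7, 70.8]
orientation: [-0.404, 3.111, -0.002]
ft_force: [-11.4, 1.6, 43.8]
width: 0.4
```

move_arm(deltas=[[0,0,2,0,0,0],[0,0,2,0,0,0],[0,0,2,0,0,0]])

```text
t: 14.38
ee_pos: [599.3, -51.6, 71.2]
orientation: [-0.404, 3.112, -0.001]
ft_force: [-6.1, 0.6, 16.8]
width: 0.2
```

move_arm(deltas=[[0,0,-10,0,0,0],[0,0,-15,0,0,0],[0,0,-25,0,0,0],[0,0,-25,0,0,0]])

```text
t: 14.72
ee_pos: [596.8, -51.3, 145.9]
orientation: [0.404, -3.112, -0.001]
ft_force: [1.0, -0.6, 0.0]
width: 0.1
```

```bash
python3 plan.py 610 -245 120 85 40; python3 - <<'E'
from h import *
for t in('top8','side8'):
    im=load(t)
    bb=dict(top8=[(110,225,60,85),(310,185,60,75),(350,220,60,75)],side8=[(80,150,100,50),(235,225,100,75),(265,280,100,75)])[t]
    for i,(x,y,w,h) in enumerate(bb):
        k=min(800//w,600//h); c=cv2.resize(im['frame'][y:y+h,x:x+w,::-1],None,fx=k,fy=k,interpolation=2); c=(255*(c/255.)**.6).astype(np.uint8)
        for g in range(0,w,10): cv2.putText(c,str(x+g),(g*k,10),0,.35,(255,255,0)); c[:4,g*k]=255
        for g in range(0,h,10): cv2.putText(c,str(y+g),(0,g*k+4),0,.35,(255,255,0))
        cv2.imwrite(f'pics/{t}_{i}.png',c); print(t,i,k)
E
```

```text
t 14.7 now [596.8 -51.3 145.9] yaw 104.8 q6 -1.93 tilt [-0.0035  0.0004] F [ 1.  -0.6  0. ] w 0.1
[[7.3, -38.1, 5.1, 0.0, -0.001, 0.069], [4.7, -38.5, 5.1, 0.0, -0.001, 0.069], [2.0, -38.8, 5.2, 0.0, -0.001, 0.069], [-0.7, -38.8, 5.2, 0.0, -0.001, 0.069], [-3.3, -38.7, 5.2, 0.0, -0.001, 0.069]]
top8 0 7
top8 1 8
top8 2 8
side8 0 8
side8 1 8
side8 2 8
```

View pics/top8_0.png

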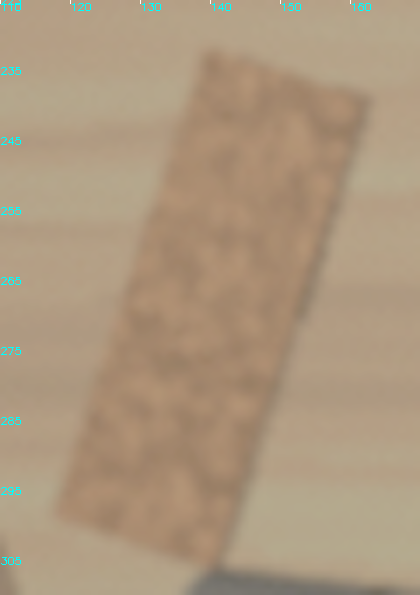

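View pics/side8_0.png

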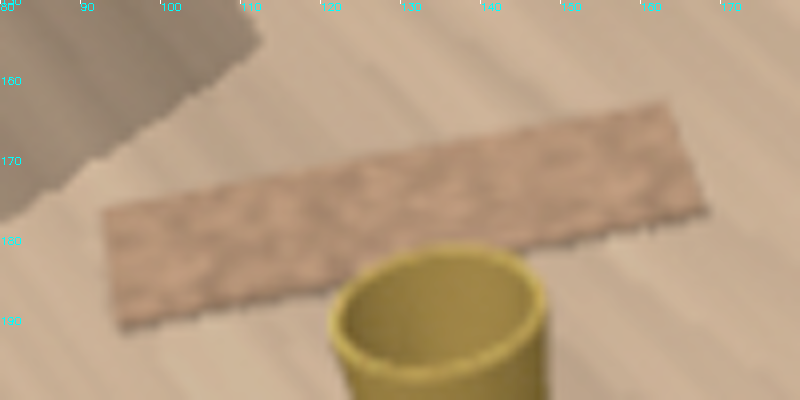

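View pics/top8_1.png

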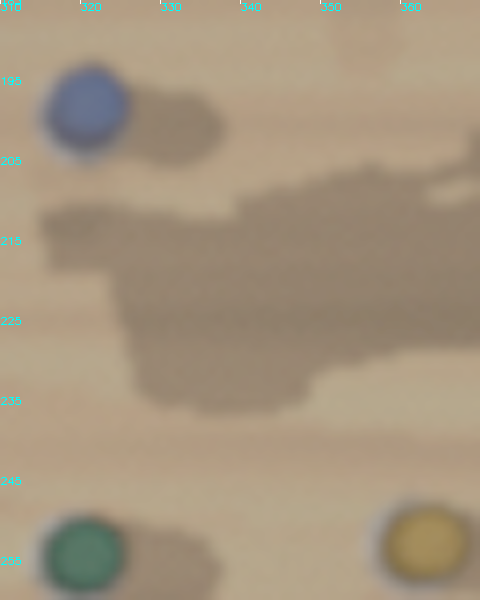

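View pics/top8_2.png

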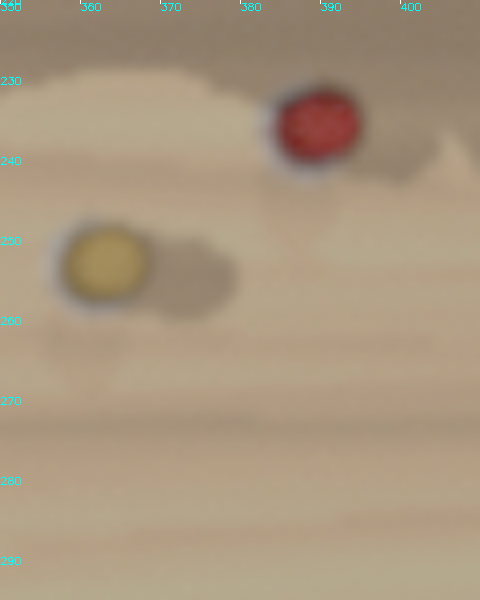

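View pics/side8_1.png

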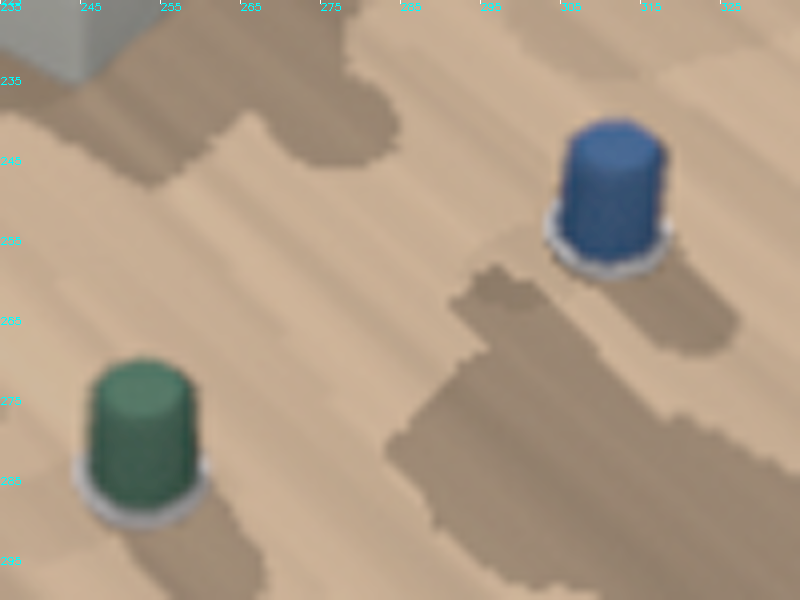

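View pics/side8_2.png

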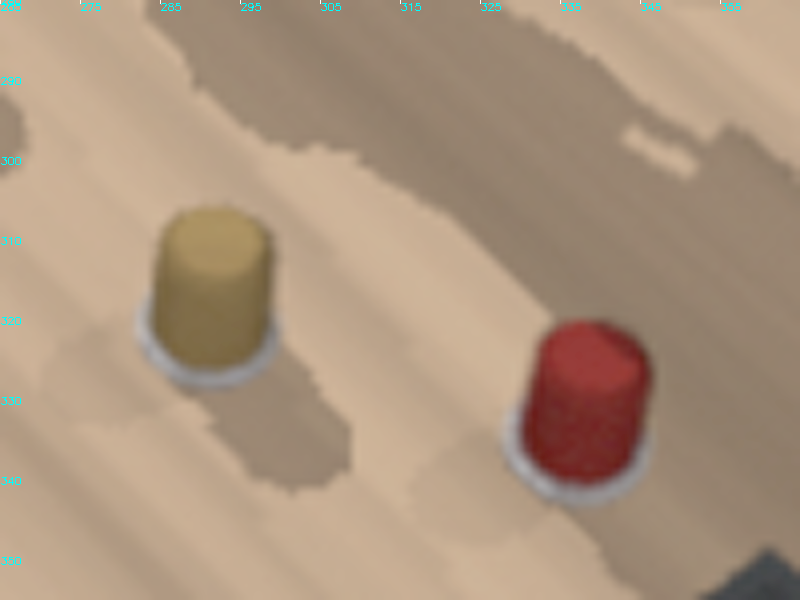

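```bash
python3 - <<'E'
from h import *
T=load('top8');S=load('side8')
def f(im,l,Z): return np.array([world(im,u-.44,v-.44,Z=Z)[:2] for u,v in l])
def show(k,P):
    print(k,'mean',np.round(P.mean(0),1)); d=np.diff(np.vstack([P,P[:1]]),axis=0); print('  len',np.round(np.hypot(*d.T)),'ang',np.round(np.degrees(np.arctan2(d[:,1],d[:,0])),1))
show('matT',f(T,[(139,231.9),(162.9,239),(140,306.1),(117.9,298.6)],3))
show('matS',f(S,[(163.4,162.75),(168.5,176.5),(95,191.5),(92.9,176)],3))
for k,a,b in(('blue',(321,198.1),(312.1,243.5)),('green',(320.5,254.6),(253.1,273.75)),('gold',(363.6,253),(292.25,310.6)),('red',(390,235.9),(340,324.6))):
    A=[];B=[]
    for im,p in((T,a),(S,b)):
        o=np.array(im['cam_to_world'])[:3,3]; d=world(im,p[0]-.44,p[1]-.44,Z=0)-o; d/=np.linalg.norm(d); M=np.eye(3)-np.outer(d,d);A.append(M);B.append(M@o)
    print(k,np.round(f(T,[a],38)[0],1),np.round(f(S,[b],38)[0],1),'tri',np.round(np.linalg.solve(sum(A),sum(B)),1))
E
```

```text
matT mean [410.5 314.9]
  len [ 78. 215.  73. 214.] ang [-106.6  161.3   72.4  -17.2]
matS mean [411.1 313.1]
  len [ 77. 215.  81. 214.] ang [-107.5  162.9   72.3  -18.2]
blue [ 615.6 -236.3] [ 615.2 -239.5] tri [ 616.7 -237.1   35.2]
green [ 446.5 -229.5] [ 447.1 -232.8] tri [ 447.6 -230.4   35.4]
gold [ 448.7 -358.8] [ 448.6 -361.4] tri [ 449.4 -359.7   35.6]
red [ 498.1 -441.8] [ 500.4 -446.2] tri [ 500.1 -444.    35.4]
```

move_arm(deltas=[[7.3,-38,3,0,0,0.069],[4.7,-38.5,3,0,0,0.069],[2,-38.5,3,0,0,0.069],[-0.7,-34,5,0,0,0.069],[-3.3,-20,5,0,0,0.069]], hand=-1)

```text
t: 15.13
ee_pos: [615.2, -222.6, 135.7]
orientation: [0.141, 3.129, -0.002]
ft_force: [0.6, 0.3, -0.1]
width: 30.6
```

```bash
python3 plan.py 615.5 -238 80 85 20
```

```text
t 15.1 now [ 615.2 -222.6  135.7] yaw 84.8 q6 -1.85 tilt [ 0.0092 -0.0015] F [ 0.6  0.3 -0.1] w 30.6
[[-0.4, -5.1, 18.6, -0.0, 0.003, -0.001], [-0.4, -5.1, 18.6, -0.0, 0.003, -0.001], [-0.5, -5.1, 18.6, -0.0, 0.003, -0.001]]
```

move_arm(deltas=[[0,-4,15,0,0.003,0],[0,-3,18,0,0.003,0],[0,-2,18,0,0.002,0],[0,0,5,0,0,0],[0,0,0,0,0,0]])

```text
t: 15.55
ee_pos: [613.4, -235.2, 74.2]
orientation: [-0.144, -3.138, 0.0]
ft_force: [0.0, -0.7, 0.0]
width: 63.6
```

```bash
python3 plan.py 615.5 -238 16 85 20
```

```text
t 15.6 now [ 613.4 -235.2   74.2] yaw 84.7 q6 -1.86 tilt [-0.0007 -0.0001] F [ 0.  -0.7  0. ] w 63.6
[[-0.8, -0.9, 19.4, -0.0, -0.0, -0.002], [-0.8, -0.9, 19.4, -0.0, -0.0, -0.002], [-0.8, -0.9, 19.4, -0.0, -0.0, -0.002]]
```

move_arm(deltas=[[-1,-1,0,0,0,0],[-1,-1,8,0,0,0],[0,-0.5,18,0,0,0],[0,0,17,0,0,0],[0,0,7,0,0,0]])

```text
t: 15.97
ee_pos: [618.3, -235.4, 25.8]
orientation: [0.133, 3.134, -0.003]
ft_force: [-0.8, 0.0, -0.1]
width: 87.4
```

```bash
python3 plan.py 615.5 -238 16 85 20
```

```text
t 16.0 now [ 618.3 -235.4   25.8] yaw 85.1 q6 -1.87 tilt [ 0.0049 -0.002 ] F [-0.8  0.  -0.1] w 87.4
[[2.6, -2.8, 9.8, -0.002, 0.005, 0.002]]
```

move_arm(deltas=[[2.6,-3,7.5,0,0.004,0],[0,0,2,0,0,0],[0,0,0,0,0,0]])

```text
t: 16.22
ee_pos: [615.4, -237.4, 15.1]
orientation: [-0.13, -3.139, 0.002]
ft_force: [0.2, -0.5, 0.6]
width: 87.6
```

```bash
python3 plan.py 615.5 -238 16 85 20;python3 -c "
from h import *
for n,b in(('side',(270,190,100,75)),):
    im=snap(n,n+'9');x,y,w,h=b; cv2.imwrite(f'pics/{n}9c.png',cv2.resize(im['frame'][y:y+h,x:x+w,::-1],None,fx=7,fy=7,interpolation=2))"
```

```text
t 16.2 now [ 615.4 -237.4   15.1] yaw 85.2 q6 -1.87 tilt [-0.0002 -0.0012] F [ 0.2 -0.5  0.6] w 87.6
[[-0.1, -0.6, -0.9, -0.001, -0.0, 0.004]]
```

View pics/side9c.png

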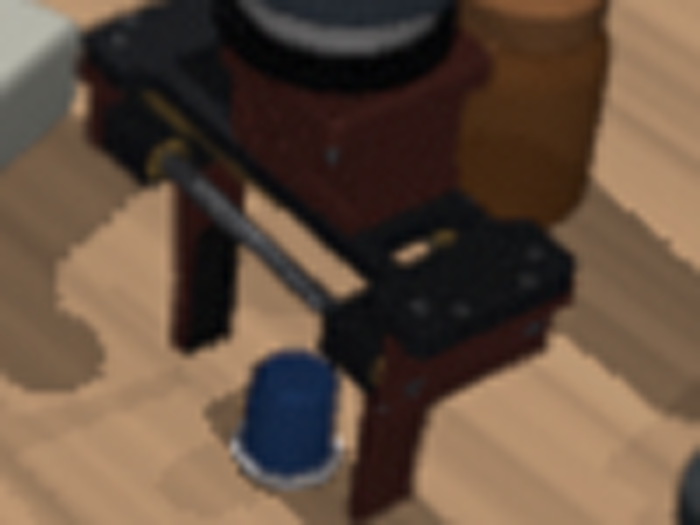

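The blue capsule at crop (290,430) sits midway between the finger tips at (200,350) and (380,515). Closing.

move_arm(deltas=[[0,0,0.5,0,0,0],[0,0,0,0,0,0],[0,0,0,0,0,0],[0,0,0,0,0,0],[0,0,0,0,0,0]], hand=1)

```text
t: 16.68
ee_pos: [617.2, -238.2, 17.7]
orientation: [0.13, 3.135, -0.004]
ft_force: [-0.1, 0.2, -0.1]
width: 57.8
```

move_arm(deltas=[[0,0,0,0,0,0],[0,0,0,0,0,0],[0,0,0,0,0,0],[0,0,0,0,0,0]])

```text
t: 17.02
ee_pos: [617.5, -238.4, 18.4]
orientation: [0.13, 3.134, -0.005]
ft_force: [0.2, -0.0, -0.8]
width: 31.5
```

```bash
python3 plan.py 615.5 -238 16 85 20
```

```text
t 17.0 now [ 617.5 -238.4   18.4] yaw 85.2 q6 -1.87 tilt [ 0.005  -0.0033] F [ 0.2 -0.  -0.8] w 31.5
[[2.1, 0.2, 2.4, -0.003, 0.005, 0.004]]
```

move_arm(deltas=[[0,0,-20,0,0,0],[0,0,-40,0,0,0],[0,0,-40,0,0,0]])

```text
t: 17.27
ee_pos: [610.7, -235.5, 110.9]
orientation: [-0.13, -3.126, -0.005]
ft_force: [0.5, -0.4, -0.3]
width: 31.4
```

```bash
python3 plan.py 593.8 50.4 120 104.7 38
```

```text
t 17.3 now [ 610.7 -235.5  110.9] yaw 85.2 q6 -1.87 tilt [-0.0124  0.0038] F [ 0.5 -0.4 -0.3] w 31.4
[[5.1, 35.4, -1.0, 0.001, -0.002, -0.042], [3.6, 35.6, -1.0, 0.001, -0.002, -0.042], [2.1, 35.7, -1.0, 0.001, -0.002, -0.042], [0.5, 35.8, -1.1, 0.001, -0.002, -0.042], [-1.0, 35.8, -1.1, 0.001, -0.002, -0.042]]
[[-2.5, 35.7, -1.1, 0.001, -0.002, -0.042], [-4.0, 35.6, -1.1, 0.001, -0.002, -0.042], [-5.5, 35.4, -1.1, 0.001, -0.002, -0.042]]
```

move_arm(deltas=[[5,35.4,-10,0,-0.002,-0.042],[3.6,35.6,-8,0,-0.002,-0.042],[2,35.7,-4,0,-0.002,-0.042],[0.5,35.8,0,0,-0.002,-0.042],[-1,35.8,0,0,-0.002,-0.042]])

```text
t: 17.68
ee_pos: [606.6, -60.3, 144.7]
orientation: [-0.194, 3.119, -0.006]
ft_force: [0.7, 0.2, -1.3]
width: 31.4
```

```bash
python3 plan.py 593.8 50.4 125 104.7 38
```

```text
t 17.7 now [606.6 -60.3 144.7] yaw 97.1 q6 -1.81 tilt [ 0.0165 -0.0026] F [ 0.7  0.2 -1.3] w 31.4
[[-0.2, 37.2, 6.4, -0.002, 0.005, -0.044], [-1.9, 37.1, 6.5, -0.002, 0.005, -0.044], [-3.6, 37.0, 6.5, -0.002, 0.005, -0.044]]
```

move_arm(deltas=[[0,35,6.5,-0.002,0.005,-0.044],[-2,33,8,-0.002,0.005,-0.044],[-3.6,25,8,-0.002,0.005,-0.044],[0,6,5,0,0,0],[0,0,0,0,0,0]])

```text
t: 18.1
ee_pos: [594.0, 49.1, 117.6]
orientation: [-0.423, 3.11, 0.001]
ft_force: [0.1, -0.8, -0.8]
width: 31.4
```

```bash
python3 plan.py 593.8 50.4 90 104.7 15
```

```text
t 18.1 now [594.   49.1 117.6] yaw 105.5 q6 -1.78 tilt [0.0029 0.0013] F [ 0.1 -0.8 -0.8] w 31.4
[[-0.0, 0.6, 13.8, 0.0, 0.002, 0.007], [-0.1, 0.6, 13.8, 0.0, 0.002, 0.007]]
```

move_arm(deltas=[[0,0.3,12,0,0.002,0.007],[0,0,11,0,0.002,0.007],[0,0,6,0,0,0],[0,0,0,0,0,0]])

```text
t: 18.43
ee_pos: [594.5, 46.4, 86.0]
orientation: [0.393, -3.116, 0.001]
ft_force: [-0.5, 0.9, -0.3]
width: 31.5
```

```bash
python3 plan.py 593.8 50.4 77 104.7 15;python3 -c "
from h import *
for n,b in(('side',(180,140,110,75)),):
    im=snap(n,n+'10');x,y,w,h=b; cv2.imwrite(f'pics/{n}10c.png',cv2.resize(im['frame'][y:y+h,x:x+w,::-1],None,fx=7,fy=7,interpolation=2))"
```

```text
t 18.4 now [594.5  46.4  86. ] yaw 104.4 q6 -1.76 tilt [-0.0006 -0.0006] F [-0.5  0.9 -0.3] w 31.5
[[-0.4, 4.1, 9.0, -0.0, -0.001, -0.006]]
```

View pics/side10c.png

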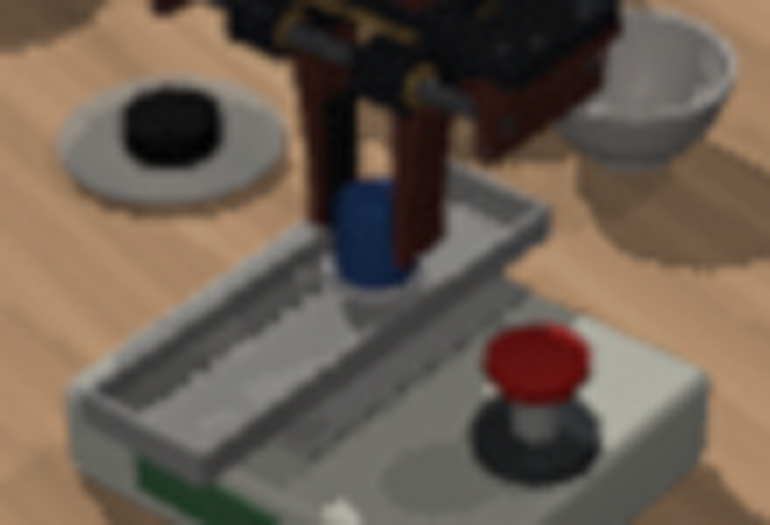

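The capsule hangs over the tray and a bit toward the near wall. I'll correct +4 mm and lower.

move_arm(deltas=[[-0.4,4,3,0,0,-0.004],[0,0,4,0,0,0],[0,0,0,0,0,0]])

```text
t: 18.73
ee_pos: [594.6, 48.5, 78.9]
orientation: [-0.394, 3.117, -0.001]
ft_force: [0.1, -0.9, 0.2]
width: 31.3
```

```bash
python3 plan.py 593.8 50.4 77 104.7 15
```

```text
t 18.7 now [594.6  48.5  78.9] yaw 104.4 q6 -1.76 tilt [ 0.0001 -0.0007] F [ 0.1 -0.9  0.2] w 31.3
[[0.3, 2.1, 1.9, -0.001, -0.0, -0.005]]
```

move_arm(deltas=[[0.3,2,2,0,0,0],[0,0,0,0,0,0],[0,0,0,0,0,0]])

```text
t: 18.98
ee_pos: [594.2, 50.2, 77.1]
orientation: [-0.394, 3.116, -0.001]
ft_force: [0.1, 0.2, -0.4]
width: 31.6
```

move_arm(deltas=[[0,0,0,0,0,0],[0,0,0,0,0,0],[0,0,0,0,0,0],[0,0,0,0,0,0],[0,0,-3,0,0,0]], hand=-1)

```text
t: 19.4
ee_pos: [594.5, 50.5, 80.7]
orientation: [-0.394, 3.115, -0.001]
ft_force: [-0.5, 0.5, 0.4]
width: 61.2
```

move_arm(deltas=[[0,0,-20,0,0,0],[0,0,-30,0,0,0],[0,0,-20,0,0,0]])

```text
t: 19.65
ee_pos: [591.1, 50.4, 148.8]
orientation: [0.394, -3.109, 0.001]
ft_force: [0.3, -0.4, 0.1]
width: 81.5
```

```bash
python3 plan.py 447 -231 120 75 40;python3 -c "
from h import *
for n,b in(('side',(180,140,110,75)),):
    im=snap(n,n+'11');x,y,w,h=b; cv2.imwrite(f'pics/{n}11c.png',cv2.resize(im['frame'][y:y+h,x:x+w,::-1],None,fx=7,fy=7,interpolation=2))"
```

```text
t 19.6 now [591.1  50.4 148.8] yaw 104.4 q6 -1.76 tilt [-0.0075 -0.0013] F [ 0.3 -0.4  0.1] w 81.5
[[26.2, -29.6, 3.8, -0.0, -0.001, 0.064], [24.2, -31.2, 3.8, -0.0, -0.001, 0.064], [22.2, -32.7, 3.7, -0.0, -0.001, 0.064], [20.0, -34.0, 3.7, -0.0, -0.001, 0.064], [17.8, -35.3, 3.7, -0.0, -0.001, 0.064]]
[[15.5, -36.3, 3.7, -0.0, -0.001, 0.064], [13.2, -37.3, 3.6, -0.0, -0.001, 0.064], [10.8, -38.0, 3.6, -0.0, -0.001, 0.064]]
```

View pics/side11c.png

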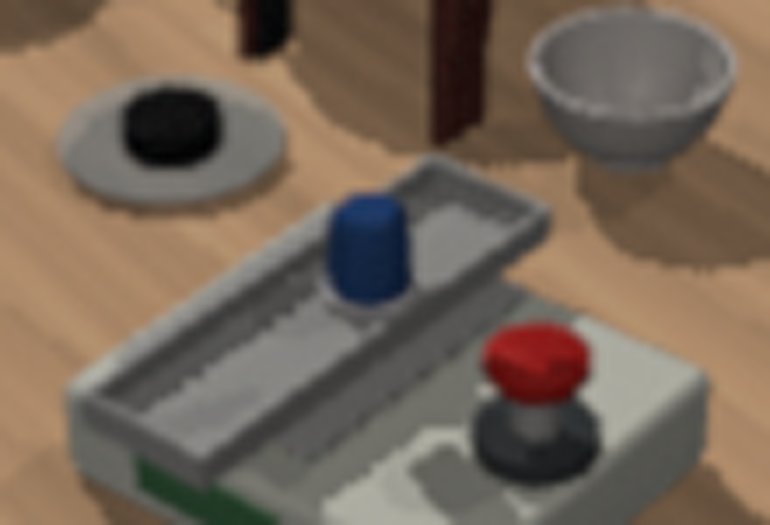

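Blue stands in the tray at crop (369,250). Next is green, with jaws at a 45° yaw to keep off the spoon handle.

```bash
python3 plan.py 447 -231 110 45 40
```

```text
t 19.7 now [593.1  50.5 152.3] yaw 104.4 q6 -1.76 tilt [-0.0024 -0.0009] F [1.8 0.7 2. ] w 85.1
[[23.5, -26.2, 4.8, -0.0, -0.0, 0.115], [20.3, -28.8, 4.8, -0.0, -0.0, 0.115], [16.9, -30.9, 4.7, -0.0, -0.0, 0.115], [13.2, -32.7, 4.7, -0.0, -0.0, 0.115], [9.4, -34.0, 4.7, -0.0, -0.0, 0.115]]
[[5.4, -34.8, 4.7, -0.0, -0.0, 0.115], [1.4, -35.2, 4.7, -0.0, -0.0, 0.115], [-2.7, -35.1, 4.7, -0.0, -0.0, 0.115], [-6.7, -34.6, 4.7, -0.0, -0.0, 0.115]]
```

move_arm(deltas=[[23.5,-26.2,4,0,0,0.115],[20.3,-28.8,4,0,0,0.115],[17,-31,4,0,0,0.115],[13.2,-32.7,4,0,0,0.115],[9.4,-34,4,0,0,0.115]])

```text
t: 20.12
ee_pos: [516.1, -105.2, 136.8]
orientation: [0.522, 3.084, 0.003]
ft_force: [0.2, -0.1, -0.5]
width: 87.7
```

```bash
python3 plan.py 447 -231 90 45 38
```

```text
t 20.1 now [ 516.1 -105.2  136.8] yaw 70.8 q6 -1.46 tilt [ 0.0134 -0.0006] F [ 0.2 -0.1 -0.5] w 87.7
[[6.1, -35.4, 11.5, 0.002, 0.003, 0.113], [2.1, -35.9, 11.6, 0.002, 0.003, 0.113], [-2.0, -35.9, 11.6, 0.002, 0.003, 0.113], [-6.0, -35.4, 11.7, 0.002, 0.003, 0.113]]
```

move_arm(deltas=[[6,-35.4,10,0.002,0.003,0.113],[2,-35,11,0.002,0.003,0.113],[-2,-32,11,0.002,0.003,0.113],[-5,-22,10,0.002,0.003,0.113],[0,0,0,0,0,0]])

```text
t: 20.53
ee_pos: [450.6, -224.2, 93.6]
orientation: [1.25, 2.88, -0.003]
ft_force: [0.4, -0.8, 0.1]
width: 88.1
```

```bash
python3 plan.py 447 -231 60 45 20
```

```text
t 20.5 now [ 450.6 -224.2   93.6] yaw 43.1 q6 -1.23 tilt [ 0.0012 -0.0024] F [ 0.4 -0.8  0.1] w 88.1
[[-1.2, -3.7, 16.8, -0.0, 0.001, -0.017], [-1.2, -3.7, 16.8, -0.0, 0.001, -0.017]]
```

move_arm(deltas=[[-1.2,-3.7,16,0,0,-0.015],[-1.2,-3,16,0,0,-0.015],[0,0,6,0,0,0],[0,0,0,0,0,0]])

```text
t: 20.87
ee_pos: [448.3, -231.8, 55.5]
orientation: [1.202, 2.897, -0.002]
ft_force: [0.8, -0.9, 0.6]
width: 87.8
```

```bash
python3 plan.py 447 -231 17 45 20;python3 -c "
from h import *
for n,b in(('side',(200,210,110,80)),):
    im=snap(n,n+'12');x,y,w,h=b; cv2.imwrite(f'pics/{n}12c.png',cv2.resize(im['frame'][y:y+h,x:x+w,::-1],None,fx=7,fy=7,interpolation=2))"
```

```text
t 20.9 now [ 448.3 -231.8   55.5] yaw 44.9 q6 -1.28 tilt [ 0.0038 -0.0032] F [ 0.8 -0.9  0.6] w 87.8
[[0.8, -0.2, 19.2, 0.0, 0.002, -0.001], [0.8, -0.2, 19.2, 0.0, 0.002, -0.001]]
```

View pics/side12c.png

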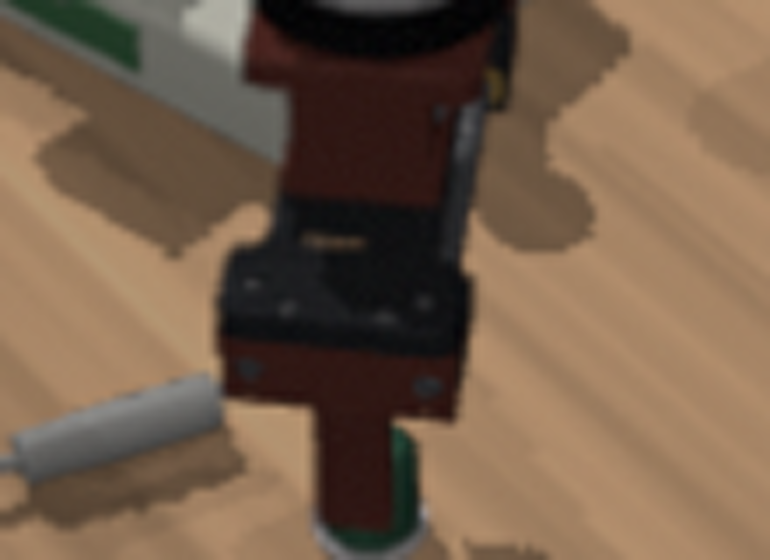

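move_arm(deltas=[[0.5,0,14,0,0.002,0],[0.5,0,12,0,0.002,0],[0,0,8,0,0,0],[0,0,2,0,0,0],[0,0,0,0,0,0]])

```text
t: 21.33
ee_pos: [451.6, -229.8, 21.2]
orientation: [1.194, 2.899, -0.0]
ft_force: [0.7, -0.8, -0.7]
width: 87.7
```

```bash
python3 plan.py 447 -231 17 45 20
```

```text
t 21.3 now [ 451.6 -229.8   21.2] yaw 45.2 q6 -1.28 tilt [ 0.0057 -0.0026] F [ 0.7 -0.8 -0.7] w 87.7
[[2.4, -4.1, 4.2, 0.002, 0.006, 0.004]]
```

move_arm(deltas=[[2.4,-4,3.5,0.002,0.006,0],[0.5,0,1,0,0,0],[0,0,0,0,0,0]])

```text
t: 21.58
ee_pos: [446.9, -230.6, 17.1]
orientation: [1.195, 2.905, 0.0]
ft_force: [0.0, -0.4, -0.0]
width: 88.0
```

move_arm(deltas=[[0,0,0.5,0,0,0],[0,0,0,0,0,0],[0,0,0,0,0,0],[0,0,0,0,0,0],[0,0,0,0,0,0]], hand=1)

```text
t: 22.0
ee_pos: [447.3, -231.2, 17.4]
orientation: [1.195, 2.903, 0.0]
ft_force: [-0.3, -0.8, 0.7]
width: 57.6
```

move_arm(deltas=[[0,0,0,0,0,0],[0,0,0,0,0,0],[0,0,0,0,0,0],[0,0,0,0,0,0]])

```text
t: 22.33
ee_pos: [447.5, -231.3, 17.7]
orientation: [1.195, 2.903, -0.0]
ft_force: [0.6, -0.2, 1.2]
width: 31.3
```

move_arm(deltas=[[0,0,-20,0,0,0],[0,0,-40,0,0,0],[0,0,-40,0,0,0]])

```text
t: 22.58
ee_pos: [442.2, -228.4, 113.0]
orientation: [-1.191, -2.892, -0.003]
ft_force: [0.9, -0.9, -1.0]
width: 31.2
```

```bash
python3 plan.py 547.4 38.2 125 104.7 38
```

```text
t 22.6 now [ 442.2 -228.4  113. ] yaw 45.2 q6 -1.29 tilt [-0.0124  0.0071] F [ 0.9 -0.9 -1. ] w 31.2
[[12.6, 29.3, -1.3, 0.0, -0.002, -0.115], [9.1, 30.5, -1.3, 0.0, -0.002, -0.115], [5.6, 31.4, -1.3, 0.0, -0.002, -0.115], [1.9, 31.8, -1.3, 0.0, -0.002, -0.115], [-1.8, 31.8, -1.4, 0.0, -0.002, -0.115]]
[[-5.4, 31.4, -1.4, 0.0, -0.002, -0.115], [-9.0, 30.5, -1.4, 0.0, -0.002, -0.115], [-12.4, 29.3, -1.4, 0.0, -0.002, -0.115], [-15.7, 27.7, -1.4, 0.0, -0.002, -0.115]]
```

Green is gripped at 31.2 mm, so I'm carrying it over.

move_arm(deltas=[[12.6,29.3,-6,0,-0.002,-0.115],[9,30.5,-6,0,-0.002,-0.115],[5.6,31.4,-4,0,-0.002,-0.115],[2,31.8,-2,0,-0.002,-0.115],[-1.8,31.8,0,0,-0.002,-0.115]])

```text
t: 23.0
ee_pos: [505.8, -82.1, 141.3]
orientation: [0.304, 3.115, -0.005]
ft_force: [0.1, -0.2, -0.6]
width: 31.4
```

```bash
python3 plan.py 547.4 38.2 125 104.7 36
```

```text
t 23.0 now [505.8 -82.1 141.3] yaw 78.9 q6 -1.56 tilt [ 0.0116 -0.0044] F [ 0.1 -0.2 -0.6] w 31.4
[[-4.3, 31.5, 4.1, -0.001, 0.003, -0.113], [-7.9, 30.8, 4.1, -0.001, 0.003, -0.113], [-11.3, 29.8, 4.1, -0.001, 0.003, -0.113], [-14.6, 28.3, 4.1, -0.001, 0.003, -0.113]]
```

move_arm(deltas=[[-4.3,31,4,0,0.003,-0.113],[-7.9,29,4,0,0.003,-0.113],[-10,26,6,0,0.003,-0.113],[-11,18,8,0,0.003,-0.108],[0,0,0,0,0,0]])

```text
t: 23.42
ee_pos: [546.6, 31.8, 120.1]
orientation: [-0.446, 3.106, -0.008]
ft_force: [-0.1, 0.4, -0.1]
width: 31.4
```

```bash
python3 plan.py 547.4 38.2 95 104.7 20
```

```text
t 23.4 now [546.6  31.8 120.1] yaw 106.4 q6 -1.81 tilt [ 0.0045 -0.0045] F [-0.1  0.4 -0.1] w 31.4
[[-1.3, 3.0, 12.5, -0.003, 0.002, 0.014], [-1.2, 3.0, 12.5, -0.003, 0.002, 0.014]]
```

move_arm(deltas=[[-0.8,3,12,-0.003,0.002,0.014],[-0.8,3,12,-0.003,0.002,0.014],[0,0,6,0,0,0],[0,0,2,0,0,0],[0,0,0,0,0,0]])

```text
t: 23.83
ee_pos: [544.4, 36.8, 83.9]
orientation: [0.386, -3.113, -0.001]
ft_force: [-0.5, -0.7, -0.9]
width: 31.5
```

```bash
python3 plan.py 547.4 38.2 76 104.7 20
```

```text
t 23.8 now [544.4  36.8  83.9] yaw 104.2 q6 -1.77 tilt [-0.0045  0.0001] F [-0.5 -0.7 -0.9] w 31.5
[[-3.3, 0.7, 7.9, 0.001, -0.004, -0.01]]
```

move_arm(deltas=[[-3,0.7,3,0,-0.004,-0.008],[-0.5,0,3,0,0,0],[0,0,0,0,0,0]])

```text
t: 24.08
ee_pos: [547.4, 36.4, 77.3]
orientation: [0.394, -3.116, -0.002]
ft_force: [-0.7, -0.9, -0.5]
width: 31.1
```

```bash
python3 plan.py 547.4 38.2 76 104.7 20
```

```text
t 24.1 now [547.4  36.4  77.3] yaw 104.4 q6 -1.78 tilt [-0.0009  0.001 ] F [-0.7 -0.9 -0.5] w 31.1
[[-0.4, 1.7, 1.3, 0.001, -0.001, -0.005]]
```

move_arm(deltas=[[-0.4,2,1.5,0,0,0],[0,0,0,0,0,0],[0,0,0,0,0,0]])

```text
t: 24.33
ee_pos: [547.8, 38.1, 76.2]
orientation: [-0.393, 3.117, 0.002]
ft_force: [-1.2, 0.7, -1.1]
width: 31.3
```

move_arm(deltas=[[0,0,0,0,0,0],[0,0,0,0,0,0],[0,0,0,0,0,0],[0,0,0,0,0,0],[0,0,-3,0,0,0]], hand=-1)

```text
t: 24.75
ee_pos: [548.1, 38.3, 79.7]
orientation: [-0.393, 3.116, 0.002]
ft_force: [0.7, -0.6, 0.1]
width: 61.2
```

move_arm(deltas=[[0,0,-20,0,0,0],[0,0,-30,0,0,0],[0,0,-20,0,0,0]])

```text
t: 25.0
ee_pos: [544.7, 38.2, 148.2]
orientation: [0.392, -3.109, -0.003]
ft_force: [0.6, -0.2, 0.6]
width: 81.6
```

```bash
python3 -c "
from h import *
for n,b in(('side',(180,140,110,75)),):
    im=snap(n,n+'13');x,y,w,h=b; cv2.imwrite(f'pics/{n}13c.png',cv2.resize(im['frame'][y:y+h,x:x+w,::-1],None,fx=7,fy=7,interpolation=2))"
python3 seg.py side13 | grep -E '^(red|gold|green|blue)'; python3 plan.py 448.8 -360 120 85 40
```

```text
red [42.7 13. ] 866 [397.7 893.  371. ] [  10. -795.  327.] [478. 990. 801.]
red [212.5 109.1] 57 [524.5  21.4 304.2] [514. -11. 288.] [540.  43. 320.]
red [220.  117.7] 49 [532.6   4.  287.1] [522.  -9. 273.] [538.  21. 310.]
red [208.2 116.3] 16 [523.3  39.3 278.7] [520.  29. 274.] [527.  48. 283.]
red [256.2 191.6] 126 [592.7 -55.6  87.2] [576. -72.  77.] [611. -36.  92.]
red [337.7 330. ] 244 [ 493.5 -449.7   28.2] [ 484. -462.    6.] [ 511. -432.   41.]
blue [232.3 175.5] 142 [588.7  41.   82.8] [577.  33.  61.] [605.  54.  98.]
green [220.4 183.8] 135 [538.6  22.3  88.9] [  10. -795.   63.] [557.  43. 801.]
green [210.2 212.4] 72 [496.8  11.2  23.2] [487. -16.  15.] [504.  47.  34.]
gold [135.6 197.1] 761 [358.6 152.3  49.3] [  10. -795.   -2.] [429. 289. 801.]
gold [294.3 317.4] 17 [ 420.1 -397.8   73.9] [  10. -795.   17.] [ 453. -367.  801.]
t 25.1 now [546.8  38.3 151.4] yaw 104.4 q6 -1.78 tilt [-0.0034  0.0009] F [ 0.6 -0.9  2.5] w 84.8
[[17.6, -32.9, 2.9, 0.0, -0.0, 0.031], [16.6, -33.4, 2.9, 0.0, -0.0, 0.031], [15.6, -33.9, 2.8, 0.0, -0.0, 0.031], [14.5, -34.3, 2.8, 0.0, -0.0, 0.031], [13.5, -34.8, 2.8, 0.0, -0.0, 0.031]]
[[12.4, -35.2, 2.8, 0.0, -0.0, 0.031], [11.3, -35.5, 2.8, 0.0, -0.0, 0.031], [10.2, -35.9, 2.8, 0.0, -0.0, 0.031], [9.1, -36.2, 2.8, 0.0, -0.0, 0.031], [8.0, -36.4, 2.9, 0.0, -0.0, 0.031]]
[[6.8, -36.7, 2.9, 0.0, -0.0, 0.031]]
```

View pics/side13c.png

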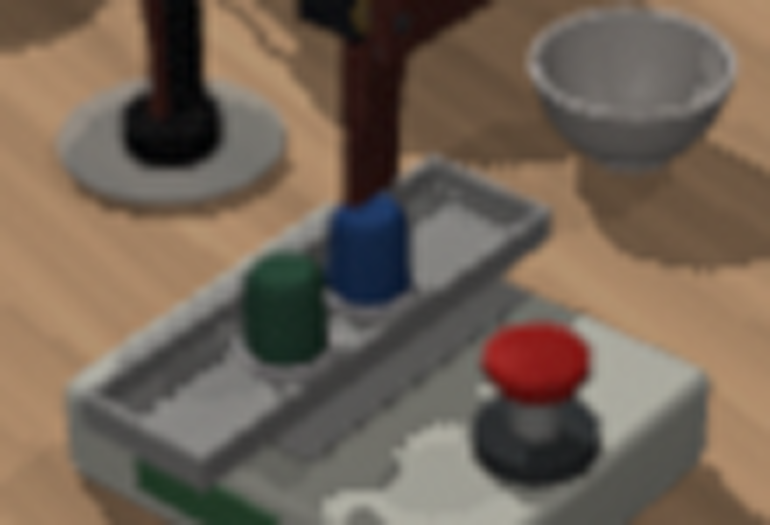

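View pics/side13.png

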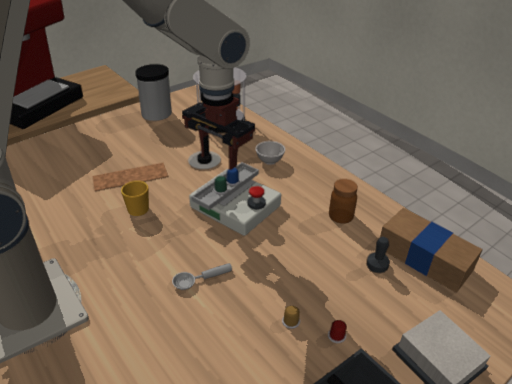

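Green and blue stand in the tray at crop (287,305) and (369,250). Gold at (291,316) and red at (338,330) haven't moved. Next is gold.

move_arm(deltas=[[17.6,-33,2,0,0,0.031],[16.6,-33.4,2,0,0,0.031],[15.6,-34,2,0,0,0.031],[14.5,-34.3,2,0,0,0.031],[13.5,-34.8,2,0,0,0.031]])

```text
t: 25.47
ee_pos: [506.4, -142.7, 145.6]
orientation: [-0.161, 3.128, 0.001]
ft_force: [1.1, -0.5, -0.2]
width: 88.1
```

```bash
python3 plan.py 448.8 -360 110 85 40
```

```text
t 25.5 now [ 506.4 -142.7  145.6] yaw 95.9 q6 -1.98 tilt [0.0093 0.001 ] F [ 1.1 -0.5 -0.2] w 88.1
[[13.3, -35.0, 5.8, 0.0, 0.002, 0.032], [12.2, -35.4, 5.8, 0.0, 0.002, 0.032], [11.1, -35.8, 5.9, 0.0, 0.002, 0.032], [9.9, -36.1, 5.9, 0.0, 0.002, 0.032], [8.8, -36.4, 5.9, 0.0, 0.002, 0.032]]
[[7.6, -36.7, 5.9, 0.0, 0.002, 0.032]]
```

move_arm(deltas=[[13.3,-35,5,0,0.002,0.035],[12.2,-35.4,6,0,0.002,0.035],[11,-35.8,6,0,0.002,0.035],[9.9,-36,6,0,0.002,0.035],[8,-28,6,0,0.002,0.035]])

```text
t: 25.88
ee_pos: [455.2, -324.4, 116.7]
orientation: [0.127, 3.135, -0.002]
ft_force: [1.5, -0.1, 0.5]
width: 87.9
```

```bash
python3 plan.py 448.8 -360 80 85 20
```

```text
t 25.9 now [ 455.2 -324.4  116.7] yaw 85.4 q6 -2.13 tilt [ 0.0036 -0.0016] F [ 1.5 -0.1  0.5] w 87.9
[[1.2, -12.0, 12.3, -0.0, 0.001, 0.002], [1.2, -12.0, 12.3, -0.0, 0.001, 0.002], [1.1, -12.0, 12.2, -0.0, 0.001, 0.002]]
```

move_arm(deltas=[[1.2,-11,11,0,0.001,0],[1.2,-10,12,0,0.001,0],[0.5,-7,12,0,0.001,0],[0,0,4,0,0,0],[0,0,0,0,0,0]])

```text
t: 26.3
ee_pos: [447.9, -357.0, 72.8]
orientation: [-0.135, -3.138, 0.001]
ft_force: [-0.4, 0.5, 0.2]
width: 88.0
```

```bash
python3 plan.py 448.8 -360 50 85 20
```

```text
t 26.3 now [ 447.9 -357.    72.8] yaw 85.1 q6 -2.18 tilt [-0.0004 -0.0007] F [-0.4  0.5  0.2] w 88.0
[[-0.6, -1.5, 11.4, -0.0, -0.0, 0.001], [-0.6, -1.5, 11.4, -0.0, -0.0, 0.001]]
```

move_arm(deltas=[[-0.6,-1.5,14,0,0,0],[-0.6,-1,18,0,0,0],[0,0,12,0,0,0],[0,0,5,0,0,0],[0,0,0,0,0,0]])

```text
t: 26.72
ee_pos: [451.6, -353.8, 21.7]
orientation: [-0.122, -3.138, -0.001]
ft_force: [-0.5, -1.2, -0.9]
width: 88.4
```

```bash
python3 plan.py 448.8 -360 17 85 20;python3 -c "
from h import *
for n,b in(('side',(240,260,110,80)),):
    im=snap(n,n+'14');x,y,w,h=b; cv2.imwrite(f'pics/{n}14c.png',cv2.resize(im['frame'][y:y+h,x:x+w,::-1],None,fx=7,fy=7,interpolation=2))"
```

```text
t 26.7 now [ 451.6 -353.8   21.7] yaw 85.6 q6 -2.18 tilt [-0.0011  0.0008] F [-0.5 -1.2 -0.9] w 88.4
[[2.3, -6.4, 4.7, 0.001, -0.001, 0.01]]
```

View pics/side14c.png

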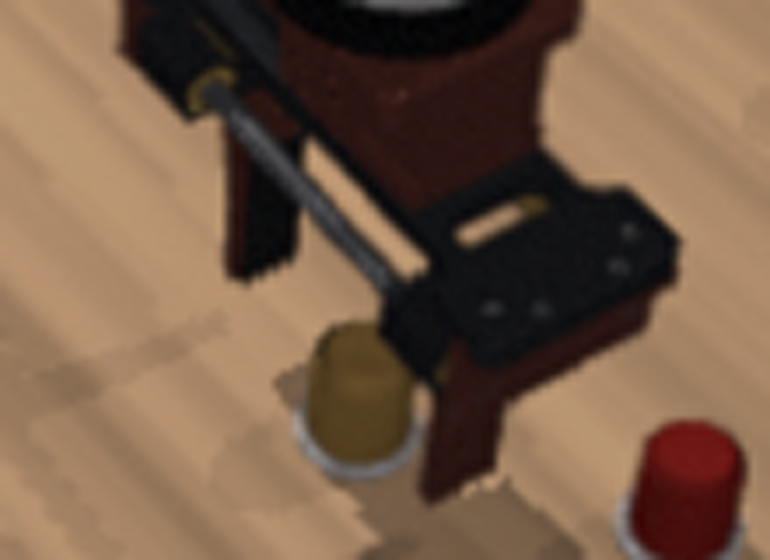

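move_arm(deltas=[[2.3,-6.5,2.5,0,0,0.008],[0,0,1.5,0,0,0],[0,0,0,0,0,0]])

```text
t: 27.02
ee_pos: [449.9, -360.7, 19.5]
orientation: [0.133, 3.138, -0.001]
ft_force: [-0.3, -0.7, -1.1]
width: 88.0
```

```bash
python3 plan.py 448.8 -360 17 85 20
```

```text
t 27.0 now [ 449.9 -360.7   19.5] yaw 85.1 q6 -2.18 tilt [ 0.0009 -0.0007] F [-0.3 -0.7 -1.1] w 88.0
[[1.2, 0.6, 2.5, -0.001, 0.001, 0.002]]
```

move_arm(deltas=[[1,0.5,2.5,0,0,0],[0,0,0,0,0,0],[0,0,0,0,0,0],[0,0,0,0,0,0],[0,0,0,0,0,0]], hand=1)

```text
t: 27.43
ee_pos: [449.3, -361.2, 18.4]
orientation: [0.135, 3.135, -0.004]
ft_force: [-1.1, 0.2, 0.2]
width: 58.2
```

move_arm(deltas=[[0,0,0,0,0,0],[0,0,0,0,0,0],[0,0,0,0,0,0],[0,0,0,0,0,0]])

```text
t: 27.77
ee_pos: [449.5, -361.3, 18.7]
orientation: [0.135, 3.135, -0.004]
ft_force: [0.8, -0.0, 0.3]
width: 31.7
```

move_arm(deltas=[[0,0,-20,0,0,0],[0,0,-40,0,0,0],[0,0,-40,0,0,0]])

```text
t: 28.02
ee_pos: [444.4, -357.0, 112.8]
orientation: [-0.135, -3.128, -0.013]
ft_force: [1.5, -0.5, -1.0]
width: 31.3
```

```bash
python3 plan.py 501 26 130 104.7 38
```

```text
t 28.0 now [ 444.4 -357.   112.8] yaw 85.1 q6 -2.18 tilt [-0.01    0.0084] F [ 1.5 -0.5 -1. ] w 31.3
[[-2.1, 35.1, -1.3, 0.001, -0.001, -0.031], [-3.2, 35.1, -1.3, 0.001, -0.001, -0.031], [-4.3, 34.9, -1.4, 0.001, -0.001, -0.031], [-5.4, 34.8, -1.4, 0.001, -0.001, -0.031], [-6.5, 34.6, -1.4, 0.001, -0.001, -0.031]]
[[-7.5, 34.4, -1.4, 0.001, -0.001, -0.031], [-8.6, 34.1, -1.5, 0.001, -0.001, -0.031], [-9.7, 33.8, -1.5, 0.001, -0.001, -0.031], [-10.7, 33.5, -1.5, 0.001, -0.001, -0.031], [-11.8, 33.2, -1.5, 0.001, -0.001, -0.031]]
[[-12.8, 32.8, -1.5, 0.001, -0.001, -0.031]]
```

move_arm(deltas=[[-2,35,-6,0,-0.001,-0.031],[-3.2,35,-6,0,-0.001,-0.031],[-4.3,35,-4,0,-0.001,-0.031],[-5.4,34.8,-2,0,-0.001,-0.031],[-6.5,34.6,0,0,-0.001,-0.031]])

```text
t: 28.43
ee_pos: [475.8, -187.3, 141.9]
orientation: [-0.102, 3.128, -0.007]
ft_force: [1.0, 0.2, 0.1]
width: 31.2
```

move_arm(deltas=[[-7.5,34.4,0,0,0,-0.031],[-8.6,34,0,0,0,-0.031],[-9.7,33.8,0,0,0,-0.031],[-10.7,33.5,0,0,0,-0.031],[-11,20,0,0,0,-0.031]])

```text
t: 28.85
ee_pos: [503.0, -17.2, 142.8]
orientation: [-0.356, 3.108, -0.009]
ft_force: [0.7, -0.2, -0.3]
width: 31.8
```

```bash
python3 plan.py 501 26 110 104.7 20
```

```text
t 28.9 now [503.  -17.2 142.8] yaw 103.1 q6 -1.85 tilt [ 0.014 -0.004] F [ 0.7 -0.2 -0.3] w 31.8
[[-2.5, 14.3, 10.9, -0.002, 0.004, -0.01], [-2.6, 14.2, 10.9, -0.002, 0.004, -0.01], [-2.8, 14.2, 10.9, -0.002, 0.004, -0.01]]
```

move_arm(deltas=[[-2.5,13,8,0,0.004,-0.01],[-2.6,12,11,0,0.004,-0.01],[-1.5,8,11,0,0.004,0],[0,0,6,0,0,0],[0,0,0,0,0,0]])

```text
t: 29.27
ee_pos: [503.4, 23.3, 105.8]
orientation: [-0.404, 3.111, -0.011]
ft_force: [-0.5, 0.9, -0.2]
width: 31.2
```

```bash
python3 plan.py 501 26 85 104.7 20
```

```text
t 29.3 now [503.4  23.3 105.8] yaw 104.8 q6 -1.79 tilt [ 0.0052 -0.0067] F [-0.5  0.9 -0.2] w 31.2
[[0.8, 1.7, 10.4, -0.004, 0.002, 0.001], [0.8, 1.7, 10.4, -0.004, 0.002, 0.001]]
```

move_arm(deltas=[[2,1.7,10,-0.006,0.004,0],[2,1.7,8,0,0.002,0],[0,0,3,0,0,0],[0,0,0,0,0,0]])

```text
t: 29.6
ee_pos: [497.9, 23.2, 82.6]
orientation: [0.398, -3.112, 0.003]
ft_force: [-0.3, 0.3, -0.2]
width: 31.0
```

```bash
python3 plan.py 501 26 76 104.7 20
```

```text
t 29.6 now [497.9  23.2  82.6] yaw 104.6 q6 -1.8 tilt [-0.0038 -0.0022] F [-0.3  0.3 -0.2] w 31.0
[[-3.7, 1.9, 6.6, -0.001, -0.004, -0.002]]
```

move_arm(deltas=[[-3.5,2.5,2.5,0,-0.004,0],[0,0,1,0,0,0],[0,0,0,0,0,0]])

```text
t: 29.85
ee_pos: [501.0, 25.7, 78.6]
orientation: [-0.395, 3.116, -0.002]
ft_force: [-0.1, 0.0, -1.7]
width: 31.4
```

```bash
python3 plan.py 501 26 76 104.7 20
```

```text
t 29.9 now [501.   25.7  78.6] yaw 104.5 q6 -1.79 tilt [ 0.0004 -0.0011] F [-0.1  0.  -1.7] w 31.4
[[-0.1, 0.3, 2.6, -0.001, 0.0, -0.004]]
```

move_arm(deltas=[[0,0.3,2.5,0,0,0],[0,0,0.5,0,0,0],[0,0,0,0,0,0]])

```text
t: 30.1
ee_pos: [501.6, 25.8, 76.0]
orientation: [-0.395, 3.115, -0.002]
ft_force: [-0.3, 0.1, 0.2]
width: 31.3
```

move_arm(deltas=[[0,0,0,0,0,0],[0,0,0,0,0,0],[0,0,0,0,0,0],[0,0,0,0,0,0],[0,0,-3,0,0,0]], hand=-1)

```text
t: 30.52
ee_pos: [501.7, 26.0, 79.2]
orientation: [-0.395, 3.115, -0.002]
ft_force: [1.1, -1.3, 0.4]
width: 61.3
```

move_arm(deltas=[[0,0,-20,0,0,0],[0,0,-30,0,0,0],[0,0,-20,0,0,0]])

```text
t: 30.77
ee_pos: [498.4, 26.0, 148.0]
orientation: [0.394, -3.109, 0.001]
ft_force: [0.3, -0.3, -0.1]
width: 81.3
```

```bash
python3 -c "
from h import *
for n,b in(('side',(180,140,110,75)),):
    im=snap(n,n+'15');x,y,w,h=b; cv2.imwrite(f'pics/{n}15c.png',cv2.resize(im['frame'][y:y+h,x:x+w,::-1],None,fx=7,fy=7,interpolation=2))"
python3 seg.py side15 | grep -E '^red'|tail -1; python3 plan.py 499.5 -443 120 78 40
```

```text
red [337.8 329.7] 248 [ 494.  -449.5   28.6] [ 483. -462.    5.] [ 512. -431.   40.]
t 30.8 now [500.3  26.  151. ] yaw 104.5 q6 -1.79 tilt [-0.0023 -0.0013] F [0.9 1.  1.7] w 85.0
[[9.8, -37.8, 2.6, -0.0, -0.0, 0.038], [8.4, -38.2, 2.6, -0.0, -0.0, 0.038], [6.9, -38.5, 2.6, -0.0, -0.0, 0.038], [5.4, -38.7, 2.6, -0.0, -0.0, 0.038], [3.9, -38.9, 2.6, -0.0, -0.0, 0.038]]
[[2.4, -39.0, 2.6, -0.0, -0.0, 0.038], [0.9, -39.1, 2.6, -0.0, -0.0, 0.038], [-0.6, -39.1, 2.6, -0.0, -0.0, 0.038], [-2.1, -39.0, 2.6, -0.0, -0.0, 0.038], [-3.6, -38.9, 2.6, -0.0, -0.0, 0.038]]
[[-5.1, -38.8, 2.6, -0.0, -0.0, 0.038], [-6.6, -38.5, 2.6, -0.0, -0.0, 0.038]]
```

View pics/side15c.png

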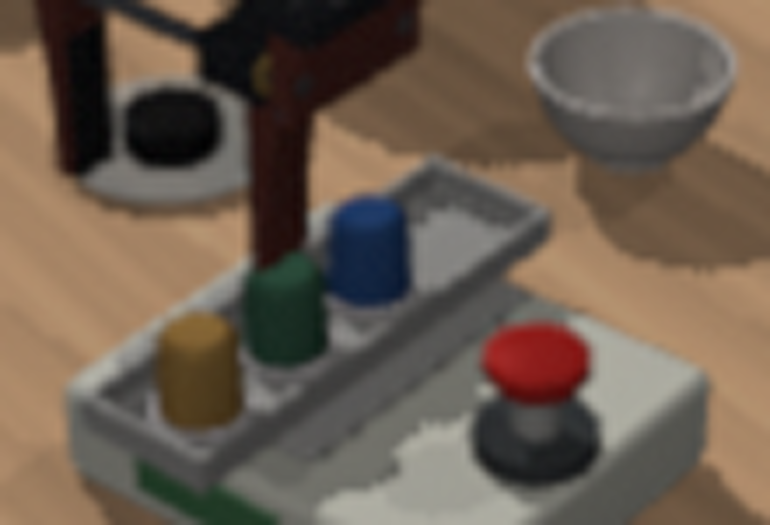

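```bash
python3 - <<'E'
from h import *
for t in('top8','side8'):
    C=cloud(load(t)); m=(C[...,0]>340)&(C[...,0]<700)&(C[...,1]<-470)&(C[...,1]>-640)&(C[...,2]>15)&(C[...,2]<300)
    P=C[m]; 
    for a in range(340,700,40):
        Q=P[(P[:,0]>=a)&(P[:,0]<a+40)]
        if len(Q)>5: print(t,a,len(Q),'ymax',np.percentile(Q[:,1],[95,100]).round(),'z',np.percentile(Q[:,2],[50,95,100]).round())
E
```

```text
top8 340 382 ymax [-545. -541.] z [123. 133. 137.]
top8 380 205 ymax [-544. -544.] z [ 84. 131. 133.]
top8 420 176 ymax [-545. -544.] z [121. 134. 138.]
top8 540 200 ymax [-547. -543.] z [48. 54. 58.]
top8 580 416 ymax [-548. -545.] z [50. 55. 60.]
top8 620 394 ymax [-551. -546.] z [50. 55. 60.]
top8 660 180 ymax [-555. -553.] z [50. 55. 58.]
side8 340 247 ymax [-546. -544.] z [127. 130. 132.]
side8 380 326 ymax [-547. -545.] z [108. 130. 131.]
side8 420 979 ymax [-551. -545.] z [107. 130. 132.]
side8 540 728 ymax [-551. -545.] z [41. 50. 53.]
side8 580 771 ymax [-553. -547.] z [49. 51. 52.]
side8 620 681 ymax [-556. -552.] z [49. 51. 53.]
side8 660 280 ymax [-559. -553.] z [48. 51. 53.]
```

The black box (132 mm tall) begins at y=-545. A 30° yaw at red keeps the gripper body well away from it.

```bash
python3 plan.py 499.5 -443 120 30 40
```

```text
t 30.8 now [500.3  26.  151. ] yaw 104.5 q6 -1.79 tilt [-0.0023 -0.0013] F [0.9 1.  1.7] w 85.0
[[9.8, -37.8, 2.6, -0.0, -0.0, 0.108], [5.7, -38.7, 2.6, -0.0, -0.0, 0.108], [1.5, -39.1, 2.6, -0.0, -0.0, 0.108], [-2.8, -39.0, 2.6, -0.0, -0.0, 0.108], [-7.0, -38.5, 2.6, -0.0, -0.0, 0.108]]
[[-11.1, -37.5, 2.6, -0.0, -0.0, 0.108], [-15.1, -36.1, 2.6, -0.0, -0.0, 0.108], [-18.9, -34.2, 2.6, -0.0, -0.0, 0.108], [-22.5, -32.0, 2.6, -0.0, -0.0, 0.108], [-25.8, -29.4, 2.6, -0.0, -0.0, 0.108]]
[[-28.8, -26.4, 2.6, -0.0, -0.0, 0.108], [-31.5, -23.1, 2.6, -0.0, -0.0, 0.108]]
```

move_arm(deltas=[[9.8,-37.8,0,0,0,0.108],[5.7,-38.7,1,0,0,0.108],[1.5,-39,2,0,0,0.108],[-2.8,-39,2,0,0,0.108],[-7,-38.5,2,0,0,0.108]])

```text
t: 31.23
ee_pos: [503.2, -169.2, 148.7]
orientation: [0.46, 3.099, -0.0]
ft_force: [1.0, -0.0, -1.1]
width: 88.1
```

move_arm(deltas=[[-11,-37.5,2,0,0,0.108],[-15,-36,2,0,0,0.108],[-18.9,-34.2,2,0,0,0.108],[-22.5,-32,2,0,0,0.108],[-24,-26,2,0,0,0.108]])

```text
t: 31.65
ee_pos: [498.8, -371.2, 138.7]
orientation: [1.31, 2.845, 0.004]
ft_force: [1.2, 1.0, -0.2]
width: 87.9
```

```bash
python3 plan.py 499.5 -443 90 30 25
```

```text
t 31.6 now [ 498.8 -371.2  138.7] yaw 40.6 q6 -1.37 tilt [ 0.0098 -0.002 ] F [ 1.2  1.  -0.2] w 87.9
[[-13.7, -11.6, 12.2, 0.002, 0.002, 0.046], [-14.2, -11.0, 12.2, 0.002, 0.002, 0.046], [-14.7, -10.3, 12.2, 0.002, 0.002, 0.046], [-15.2, -9.6, 12.2, 0.002, 0.002, 0.046]]
```

move_arm(deltas=[[-13.5,-11.5,11,0.002,0.002,0.046],[-14,-11,12,0.002,0.002,0.046],[-13,-9,12,0.002,0.002,0.046],[-9,-5,12,0.002,0.002,0.046],[0,0,0,0,0,0]])

```text
t: 32.07
ee_pos: [497.9, -445.7, 89.8]
orientation: [1.601, 2.699, -0.004]
ft_force: [0.6, 0.0, 0.2]
width: 87.7
```

```bash
python3 plan.py 499.5 -443 55 30 25
```

```text
t 32.1 now [ 497.9 -445.7   89.8] yaw 28.7 q6 -1.25 tilt [ 0.0018 -0.0042] F [0.6 0.  0.2] w 87.7
[[0.9, 1.3, 17.4, -0.0, 0.002, -0.012], [0.8, 1.4, 17.4, -0.0, 0.002, -0.012]]
```

move_arm(deltas=[[0.9,1,15,0,0.002,-0.012],[0,0.5,17,0,0.002,-0.012],[0,0,8,0,0,0],[0,0,0,0,0,0]])

```text
t: 32.4
ee_pos: [498.7, -442.4, 47.3]
orientation: [-1.56, -2.726, -0.0]
ft_force: [-0.3, 0.9, 0.1]
width: 87.5
```

```bash
python3 plan.py 499.5 -443 17 30 25;python3 -c "
from h import *
for n,b in(('side',(280,270,110,80)),('top',(340,190,100,80))):
    im=snap(n,n+'16');x,y,w,h=b; cv2.imwrite(f'pics/{n}16c.png',cv2.resize(im['frame'][y:y+h,x:x+w,::-1],None,fx=7,fy=7,interpolation=2))"
```

```text
t 32.4 now [ 498.7 -442.4   47.3] yaw 30.4 q6 -1.27 tilt [-0.0002  0.0001] F [-0.3  0.9  0.1] w 87.5
[[-0.5, 0.2, 15.2, -0.0, -0.0, 0.004], [-0.5, 0.2, 15.2, -0.0, -0.0, 0.004]]
```

View pics/side16c.png

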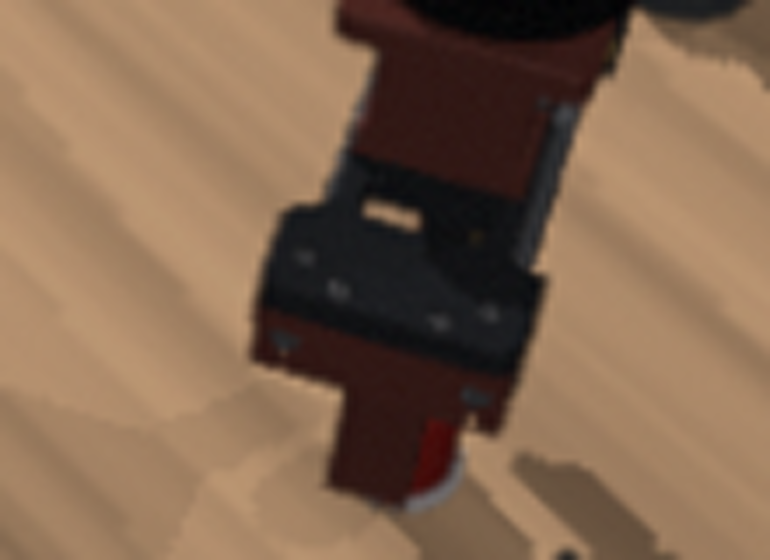

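move_arm(deltas=[[-0.5,-0.5,10,0,0,0],[0,-1,10,0,0,0],[0,-1,6,0,0,0],[0,0,2,0,0,0],[0,0,0,0,0,0]])

```text
t: 32.92
ee_pos: [499.2, -445.0, 21.0]
orientation: [1.555, 2.723, -0.002]
ft_force: [-0.4, -0.1, -0.2]
width: 87.9
```

```bash
python3 plan.py 499.5 -443.5 17 30 25
```

```text
t 32.9 now [ 499.2 -445.    21. ] yaw 30.5 q6 -1.28 tilt [ 0.0044 -0.0041] F [-0.4 -0.1 -0.2] w 87.9
[[1.1, 1.0, 4.0, 0.002, 0.006, 0.009]]
```

move_arm(deltas=[[1,1,4,0.002,0.006,0],[0,0,0.5,0,0,0],[0,0,0,0,0,0]])

```text
t: 33.17
ee_pos: [499.6, -443.7, 16.1]
orientation: [-1.558, -2.727, 0.0]
ft_force: [-0.4, -1.2, -0.6]
width: 87.9
```

move_arm(deltas=[[0,0,0.5,0,0,0],[0,0,0,0,0,0],[0,0,0,0,0,0],[0,0,0,0,0,0],[0,0,0,0,0,0]], hand=1)

```text
t: 33.58
ee_pos: [500.1, -444.1, 16.3]
orientation: [1.558, 2.727, -0.0]
ft_force: [0.0, 0.4, 0.2]
width: 58.2
```

move_arm(deltas=[[0,0,0,0,0,0],[0,0,0,0,0,0],[0,0,0,0,0,0],[0,0,0,0,0,0]])

```text
t: 33.92
ee_pos: [500.2, -444.3, 16.7]
orientation: [1.558, 2.727, -0.001]
ft_force: [0.1, 0.3, -0.3]
width: 31.4
```

move_arm(deltas=[[0,0,-20,0,0,0],[0,0,-40,0,0,0],[0,0,-40,0,0,0]])

```text
t: 34.17
ee_pos: [495.2, -439.7, 109.3]
orientation: [-1.55, -2.713, -0.006]
ft_force: [0.3, -0.4, 0.1]
width: 31.2
```

```bash
python3 plan.py 640.2 62.6 140 104.7 38
```

```text
t 34.2 now [ 495.2 -439.7  109.3] yaw 30.5 q6 -1.28 tilt [-0.0129  0.0116] F [ 0.3 -0.4  0.1] w 31.2
[[25.7, 27.1, -1.9, 0.0, -0.001, -0.092], [23.1, 29.4, -2.0, 0.0, -0.001, -0.092], [20.2, 31.4, -2.0, 0.0, -0.001, -0.092], [17.3, 33.1, -2.0, 0.0, -0.001, -0.092], [14.1, 34.6, -2.1, 0.0, -0.001, -0.092]]
[[10.9, 35.7, -2.1, 0.0, -0.001, -0.092], [7.5, 36.6, -2.1, 0.0, -0.001, -0.092], [4.1, 37.1, -2.1, 0.0, -0.001, -0.092], [0.7, 37.3, -2.2, 0.0, -0.001, -0.092], [-2.8, 37.2, -2.2, 0.0, -0.001, -0.092]]
[[-6.2, 36.8, -2.2, 0.0, -0.001, -0.092], [-9.6, 36.1, -2.2, 0.0, -0.001, -0.092], [-12.9, 35.0, -2.2, 0.0, -0.001, -0.092], [-16.1, 33.7, -2.2, 0.0, -0.001, -0.092]]
```

move_arm(deltas=[[25.7,27,-8,0,-0.001,-0.092],[23,29.4,-8,0,-0.001,-0.092],[20.2,31.4,-6,0,-0.001,-0.092],[17.3,33,-4,0,-0.001,-0.092],[14,34.6,-2,0,-0.001,-0.092]])

```text
t: 34.58
ee_pos: [551.0, -265.9, 149.5]
orientation: [0.884, 3.008, -0.005]
ft_force: [0.5, 0.7, 0.6]
width: 31.6
```

move_arm(deltas=[[10.9,35.7,0,0,0,-0.092],[7.5,36.6,0,0,0,-0.092],[4,37,0,0,0,-0.092],[0.7,37.3,0,0,0,-0.092],[-2.8,37.2,0,0,0,-0.092]])

```text
t: 35.0
ee_pos: [602.2, -77.5, 151.2]
orientation: [0.139, 3.129, -0.009]
ft_force: [1.0, 0.0, -0.1]
width: 31.4
```

```bash
python3 plan.py 640.2 62.6 135 104.7 36
```

```text
t 35.0 now [602.2 -77.5 151.2] yaw 84.9 q6 -1.62 tilt [ 0.0095 -0.0061] F [ 1.   0.  -0.1] w 31.4
[[-5.1, 28.6, 3.1, -0.001, 0.002, -0.069], [-7.0, 28.2, 3.2, -0.001, 0.002, -0.069], [-9.0, 27.6, 3.2, -0.001, 0.002, -0.069], [-10.9, 26.9, 3.2, -0.001, 0.002, -0.069], [-12.7, 26.1, 3.2, -0.001, 0.002, -0.069]]
```

move_arm(deltas=[[-5,28.6,3,0,0.002,-0.069],[-7,28,3,0,0.002,-0.069],[-9,27.5,3,0,0.002,-0.069],[-10.5,25,3,0,0.002,-0.069],[-9,12,3,0,0.002,-0.065]])

```text
t: 35.42
ee_pos: [639.4, 57.6, 136.5]
orientation: [-0.432, 3.111, -0.01]
ft_force: [0.4, -0.8, -0.6]
width: 31.2
```

```bash
python3 plan.py 640.2 62.6 110 104.7 20
```

```text
t 35.4 now [639.4  57.6 136.5] yaw 105.8 q6 -1.77 tilt [ 0.0015 -0.0063] F [ 0.4 -0.8 -0.6] w 31.2
[[-1.1, 2.4, 13.2, -0.003, -0.0, 0.01], [-1.0, 2.4, 13.2, -0.003, -0.0, 0.01]]
```

move_arm(deltas=[[0,0,10,-0.003,0,0.008],[0,1,12,-0.003,0,0.008],[0,1,10,0,0,0],[0,0,6,0,0,0],[0,0,0,0,0,0]])

```text
t: 35.83
ee_pos: [638.0, 60.9, 93.6]
orientation: [0.405, -3.114, -0.0]
ft_force: [-0.2, -0.7, -0.5]
width: 31.6
```

```bash
python3 plan.py 640.2 62.6 85 104.7 20
```

```text
t 35.8 now [638.   60.9  93.6] yaw 104.8 q6 -1.75 tilt [-0.0018 -0.0001] F [-0.2 -0.7 -0.5] w 31.6
[[-2.6, 1.1, 8.6, 0.0, -0.002, 0.002]]
```

move_arm(deltas=[[-2,1,5,0,-0.002,0],[0,0,5,0,0,0],[0,0,3,0,0,0],[0,0,0,0,0,0]])

```text
t: 36.17
ee_pos: [638.9, 59.2, 78.6]
orientation: [0.397, -3.115, -0.0]
ft_force: [-0.1, 0.2, -0.6]
width: 31.5
```

```bash
python3 plan.py 640.2 62.6 73.5 104.7 20
```

```text
t 36.2 now [638.9  59.2  78.6] yaw 104.5 q6 -1.75 tilt [-0.0014  0.    ] F [-0.1  0.2 -0.6] w 31.5
[[-2.1, 2.9, 5.1, 0.0, -0.001, -0.003]]
```

move_arm(deltas=[[-1.5,3,3,0,0,0],[0,0,2,0,0,0],[0,0,0.5,0,0,0],[0,0,0,0,0,0]])

```text
t: 36.5
ee_pos: [640.3, 62.4, 73.3]
orientation: [0.395, -3.117, -0.0]
ft_force: [-0.2, -1.4, -0.1]
width: 31.3
```

```bash
python3 plan.py 640.2 62.6 73.5 104.7 20; python3 -c "
from h import *
for n,b in(('side',(180,140,110,75)),):
    im=snap(n,n+'17');x,y,w,h=b; cv2.imwrite(f'pics/{n}17c.png',cv2.resize(im['frame'][y:y+h,x:x+w,::-1],None,fx=7,fy=7,interpolation=2))"
```

```text
t 36.5 now [640.3  62.4  73.3] yaw 104.5 q6 -1.74 tilt [-0.      0.0001] F [-0.2 -1.4 -0.1] w 31.3
[[0.1, 0.2, -0.2, 0.0, 0.0, -0.004]]
```

View pics/side17c.png

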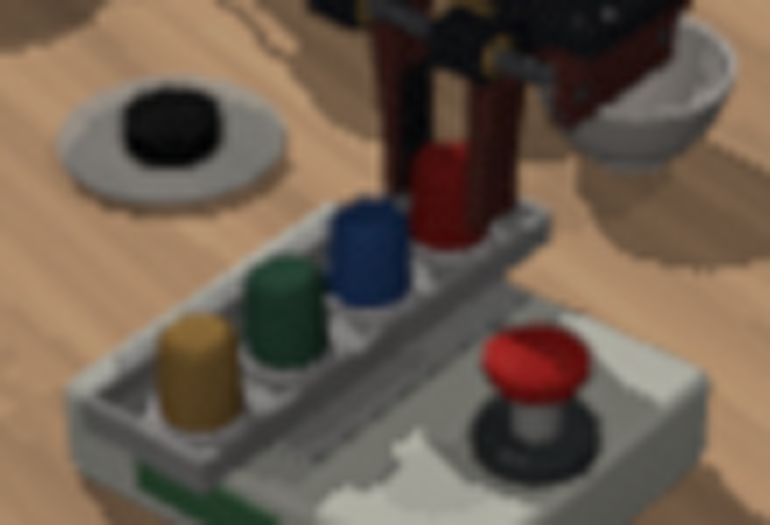

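All four capsules are lined up in the tray, with red in the last slot at crop (448,195). Releasing.

move_arm(deltas=[[0,0,0,0,0,0],[0,0,0,0,0,0],[0,0,0,0,0,0],[0,0,0,0,0,0],[0,0,-3,0,0,0]], hand=-1)

```text
t: 36.97
ee_pos: [640.5, 62.7, 76.9]
orientation: [-0.396, 3.116, 0.0]
ft_force: [0.4, 0.8, -0.3]
width: 61.3
```

move_arm(deltas=[[0,0,-20,0,0,0],[0,0,-30,0,0,0],[0,0,-20,0,0,0]])

```text
t: 37.22
ee_pos: [637.2, 62.4, 144.5]
orientation: [0.395, -3.108, -0.001]
ft_force: [0.3, 0.7, 0.2]
width: 81.0
```

```bash
python3 plan.py 597 -51.5 135 104.7 30
```

```text
t 37.2 now [637.2  62.4 144.5] yaw 104.5 q6 -1.74 tilt [-0.0089 -0.0005] F [0.3 0.7 0.2] w 81.0
[[13.5, -20.1, 2.0, 0.0, -0.002, -0.001], [13.5, -20.0, 2.0, 0.0, -0.002, -0.001], [13.5, -20.0, 2.0, 0.0, -0.002, -0.001], [13.5, -20.0, 1.9, 0.0, -0.002, -0.001], [13.5, -20.0, 1.9, 0.0, -0.002, -0.001]]
```

move_arm(deltas=[[13.5,-20,1,0,-0.002,0],[13.5,-20,1,0,-0.002,0],[13.5,-20,1,0,-0.002,0],[12,-18,1,0,-0.002,0],[7,-10,1,0,-0.002,0]], hand=1)

```text
t: 37.63
ee_pos: [606.2, -37.8, 148.1]
orientation: [-0.403, 3.099, 0.001]
ft_force: [0.1, 0.1, 0.1]
width: 55.0
```

move_arm(deltas=[[0,0,0,0,0,0],[0,0,0,0,0,0],[0,0,0,0,0,0],[0,0,0,0,0,0]])

```text
t: 37.97
ee_pos: [606.1, -38.8, 148.6]
orientation: [-0.397, 3.1, 0.002]
ft_force: [-0.1, -0.0, -0.1]
width: 28.4
```

```bash
python3 plan.py 597 -51.5 105 104.7 30; python3 -c "
from h import *
for n,b in(('side',(180,140,110,75)),):
    im=snap(n,n+'18');x,y,w,h=b; cv2.imwrite(f'pics/{n}18c.png',cv2.resize(im['frame'][y:y+h,x:x+w,::-1],None,fx=7,fy=7,interpolation=2))"
```

```text
t 38.0 now [606.1 -38.8 148.6] yaw 104.6 q6 -1.91 tilt [0.0163 0.0032] F [-0.1 -0.  -0.1] w 28.4
[[6.4, -5.0, 21.7, -0.001, 0.008, -0.001], [6.2, -5.0, 21.7, -0.001, 0.008, -0.001]]
```

View pics/side18c.png

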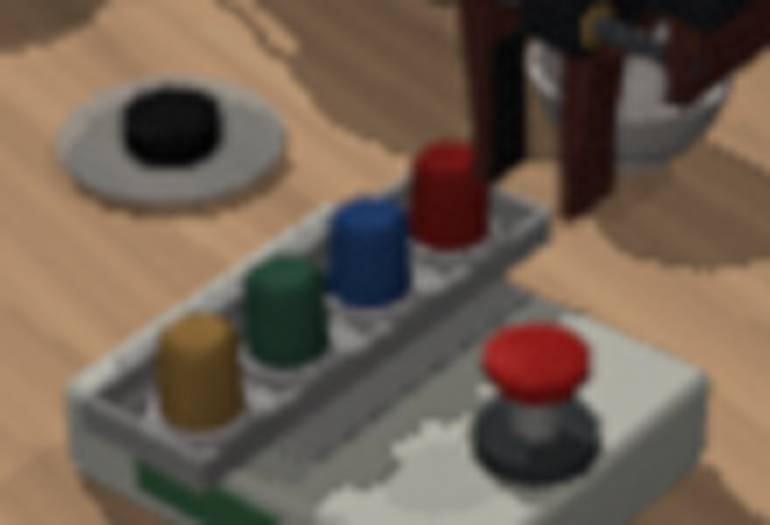

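All four stand in the tray, which is in the same position as before. Pressing again.

move_arm(deltas=[[6,-5,12,0,0.008,0],[5,-4,14,0,0.006,0],[0,0,10,0,0,0],[0,0,0,0,0,0],[0,0,0,0,0,0]])

```text
t: 38.43
ee_pos: [597.2, -48.8, 107.2]
orientation: [0.405, -3.115, 0.0]
ft_force: [-1.1, 0.6, 0.5]
width: 0.5
```

```bash
python3 plan.py 597 -51.5 94 104.7 30
```

```text
t 38.4 now [597.2 -48.8 107.2] yaw 104.8 q6 -1.93 tilt [-0.0005 -0.0003] F [-1.1  0.6  0.5] w 0.5
[[0.9, -2.6, 13.2, -0.0, -0.001, 0.002]]
```

move_arm(deltas=[[0.9,-2.5,8,0,0,0],[0,0,6,0,0,0],[0,0,5,0,0,0],[0,0,5,0,0,0],[0,0,4,0,0,0]])

```text
t: 38.85
ee_pos: [597.5, -51.5, 77.4]
orientation: [-0.405, 3.115, -0.0]
ft_force: [-2.3, -0.5, 6.0]
width: 0.5
```

move_arm(deltas=[[0,0,4,0,0,0],[0,0,3,0,0,0]])

```text
t: 39.02
ee_pos: [597.7, -51.5, 70.9]
orientation: [-0.405, 3.115, -0.0]
ft_force: [-10.8, 1.0, 39.6]
width: 0.1
```

move_arm(deltas=[[0,0,3,0,0,0]])

```text
t: 39.1
ee_pos: [597.8, -51.5, 70.7]
orientation: [0.405, -3.115, 0.0]
ft_force: [-17.6, 2.2, 56.1]
width: 0.5
```

move_arm(deltas=[[0,0,2,0,0,0],[0,0,2,0,0,0],[0,0,2,0,0,0]])

```text
t: 39.35
ee_pos: [597.6, -51.5, 71.1]
orientation: [0.406, -3.115, 0.001]
ft_force: [-7.3, 0.8, 19.2]
width: 0.3
```

move_arm(deltas=[[0,0,-10,0,0,0],[0,0,-15,0,0,0],[0,0,-30,0,0,0],[0,0,-30,0,0,0]])

```text
t: 39.68
ee_pos: [595.1, -51.2, 154.3]
orientation: [0.405, -3.109, -0.001]
ft_force: [0.2, 0.0, 0.2]
width: 0.6
```

```bash
python3 plan.py 571.5 44.5 150 104.7 30; python3 -c "
from h import *
for n,b in(('side',(180,140,110,75)),):
    im=snap(n,n+'19');x,y,w,h=b; cv2.imwrite(f'pics/{n}19c.png',cv2.resize(im['frame'][y:y+h,x:x+w,::-1],None,fx=7,fy=7,interpolation=2))"
```

```text
t 39.7 now [595.1 -51.2 154.3] yaw 104.8 q6 -1.93 tilt [-0.0068  0.    ] F [0.2 0.  0.2] w 0.6
[[-0.4, 24.6, 1.1, 0.0, -0.002, 0.001], [-0.4, 24.6, 1.1, 0.0, -0.002, 0.001], [-0.4, 24.6, 1.1, 0.0, -0.002, 0.001], [-0.4, 24.6, 1.1, 0.0, -0.002, 0.001]]
```

View pics/side19c.png

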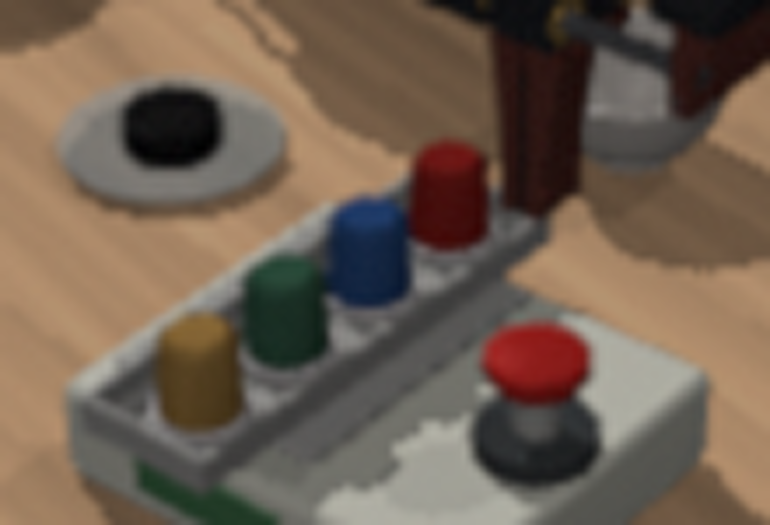

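The plunger is up and the tray is undisturbed. I'm opening the jaws and moving over the tray.

move_arm(deltas=[[0,24,1,0,-0.002,0],[0,24,1,0,-0.002,0],[0,22,1,0,-0.002,0],[0,16,1,0,0,0],[0,0,0,0,0,0]], hand=-1)

```text
t: 40.15
ee_pos: [579.9, 32.9, 160.1]
orientation: [-0.398, 3.096, -0.004]
ft_force: [0.1, -0.2, -0.5]
width: 30.4
```

move_arm(deltas=[[0,0,0,0,0,0],[0,0,0,0,0,0],[0,0,0,0,0,0]])

```text
t: 40.4
ee_pos: [580.3, 32.7, 159.6]
orientation: [-0.401, 3.095, -0.005]
ft_force: [0.3, -0.7, 0.4]
width: 50.3
```

```bash
python3 plan.py 570.6 44.3 110 104.7 30
```

```text
t 40.4 now [580.3  32.7 159.6] yaw 104.8 q6 -1.79 tilt [ 0.0207 -0.0007] F [ 0.3 -0.7  0.4] w 50.3
[[3.7, 7.0, 24.7, -0.003, 0.01, 0.001], [3.5, 6.9, 24.8, -0.003, 0.01, 0.001]]
```

move_arm(deltas=[[5,6.5,8,-0.003,0.012,0.001],[4,6,8,0,0.006,0],[0,0,6,0,0,0],[0,0,0,0,0,0],[0,0,0,0,0,0]])

```text
t: 40.82
ee_pos: [567.5, 41.0, 134.0]
orientation: [0.397, -3.115, 0.004]
ft_force: [0.1, -0.8, -0.2]
width: 83.9
```

```bash
python3 plan.py 570.6 44.3 110 104.7 30
```

```text
t 40.8 now [567.5  41.  134. ] yaw 104.5 q6 -1.77 tilt [-0.0007 -0.003 ] F [ 0.1 -0.8 -0.2] w 83.9
[[-3.9, 2.5, 24.0, -0.003, -0.001, -0.003]]
```

move_arm(deltas=[[-3,2.5,10,-0.003,0,0],[0,0,10,0,0,0],[0,0,8,0,0,0],[0,0,0,0,0,0]])

```text
t: 41.15
ee_pos: [570.4, 44.2, 103.1]
orientation: [0.396, -3.116, -0.001]
ft_force: [-1.3, -0.6, -1.0]
width: 87.8
```

```bash
python3 plan.py 570.6 44.3 80 104.7 30
```

```text
t 41.1 now [570.4  44.2 103.1] yaw 104.5 q6 -1.77 tilt [-0.0009  0.0003] F [-1.3 -0.6 -1. ] w 87.8
[[-0.3, 0.1, 23.1, 0.0, -0.001, -0.004]]
```

move_arm(deltas=[[0,0,8,0,0,0],[0,0,10,0,0,0],[0,0,6,0,0,0],[0,0,0,0,0,0]])

```text
t: 41.48
ee_pos: [570.1, 44.1, 75.8]
orientation: [0.396, -3.115, -0.001]
ft_force: [0.1, -0.2, -0.2]
width: 87.6
```

```bash
python3 plan.py 570.6 44.3 58 104.7 30;  python3 -c "
from h import *
for n,b in(('side',(180,140,110,75)),):
    im=snap(n,n+'20');x,y,w,h=b; cv2.imwrite(f'pics/{n}20c.png',cv2.resize(im['frame'][y:y+h,x:x+w,::-1],None,fx=7,fy=7,interpolation=2))"
```

```text
t 41.5 now [570.1  44.1  75.8] yaw 104.5 q6 -1.77 tilt [-0.0019  0.0002] F [ 0.1 -0.2 -0.2] w 87.6
[[-0.6, 0.1, 17.8, 0.001, -0.002, -0.004]]
```

View pics/side20c.png

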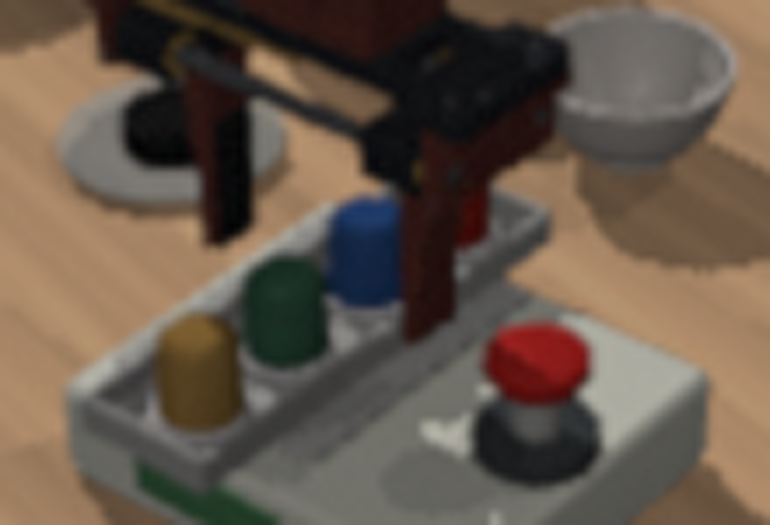

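The fingers straddle the tray midway between green and blue. I'm lowering and gripping.

move_arm(deltas=[[-0.5,0,9,0,0,0],[0,0,6,0,0,0],[0,0,1,0,0,0],[0,0,0,0,0,0]])

```text
t: 41.87
ee_pos: [571.3, 44.2, 59.1]
orientation: [0.396, -3.116, -0.0]
ft_force: [0.6, 0.0, -0.3]
width: 87.9
```

```bash
python3 plan.py 570.6 44.3 57.5 104.7 30
```

```text
t 41.9 now [571.3  44.2  59.1] yaw 104.5 q6 -1.77 tilt [-0.0005  0.0002] F [ 0.6  0.  -0.3] w 87.9
[[0.7, 0.3, 1.6, 0.0, -0.0, -0.004]]
```

move_arm(deltas=[[0.7,0.3,1.6,0,0,-0.003],[0,0,0,0,0,0],[0,0,0,0,0,0],[0,0,0,0,0,0],[0,0,0,0,0,0]], hand=1)

```text
t: 42.28
ee_pos: [570.9, 44.4, 57.9]
orientation: [-0.401, 3.115, 0.0]
ft_force: [0.1, 0.2, 0.5]
width: 59.8
```

move_arm(deltas=[[0,0,0,0,0,0],[0,0,0,0,0,0],[0,0,0,0,0,0]])

```text
t: 42.53
ee_pos: [570.9, 44.4, 58.3]
orientation: [-0.401, 3.115, 0.0]
ft_force: [-1.0, -0.3, -0.6]
width: 59.8
```

```bash
python3 plan.py 570.6 44.3 120 104.7 30
```

```text
t 42.5 now [570.9  44.4  58.3] yaw 104.7 q6 -1.77 tilt [0.0008 0.0003] F [-1.  -0.3 -0.6] w 59.8
[[0.1, 0.0, -20.6, 0.0, 0.0, -0.0], [0.1, 0.0, -20.6, 0.0, 0.0, -0.0], [0.1, 0.0, -20.6, 0.0, 0.0, -0.0]]
```

move_arm(deltas=[[0,0,-5,0,0,0],[0,0,-9,0,0,0],[0,0,-12,0,0,0],[0,0,-12,0,0,0],[0,0,-10,0,0,0]])

```text
t: 42.95
ee_pos: [568.1, 44.2, 107.2]
orientation: [0.401, -3.11, -0.001]
ft_force: [-0.7, -1.2, -4.1]
width: 59.8
```

```bash
python3 plan.py 411.5 314 115 72.4 19;  python3 -c "
from h import *
for n,b in(('side',(180,120,110,75)),):
    im=snap(n,n+'21');x,y,w,h=b; cv2.imwrite(f'pics/{n}21c.png',cv2.resize(im['frame'][y:y+h,x:x+w,::-1],None,fx=7,fy=7,interpolation=2))"
```

```text
t 43.0 now [568.1  44.2 107.2] yaw 104.7 q6 -1.77 tilt [-0.0062 -0.0001] F [-0.7 -1.2 -4.1] w 59.8
[[4.9, 17.7, -0.4, -0.0, -0.0, 0.033], [5.5, 17.5, -0.4, -0.0, -0.0, 0.033], [6.1, 17.3, -0.4, -0.0, -0.0, 0.033], [6.6, 17.1, -0.4, -0.0, -0.0, 0.033], [7.2, 16.9, -0.4, -0.0, -0.0, 0.033]]
[[7.7, 16.6, -0.4, -0.0, -0.0, 0.033], [8.3, 16.4, -0.4, -0.0, -0.0, 0.033], [8.8, 16.1, -0.4, -0.0, -0.0, 0.033], [9.4, 15.8, -0.4, -0.0, -0.0, 0.033], [9.9, 15.5, -0.4, -0.0, -0.0, 0.033]]
[[10.4, 15.1, -0.4, -0.0, -0.0, 0.033], [10.9, 14.8, -0.4, -0.0, -0.0, 0.033], [11.4, 14.4, -0.4, -0.0, -0.0, 0.033], [11.8, 14.0, -0.4, -0.0, -0.0, 0.033], [12.3, 13.6, -0.4, -0.0, -0.0, 0.033]]
[[12.7, 13.2, -0.4, -0.0, -0.0, 0.033], [13.2, 12.8, -0.5, -0.0, -0.0, 0.033]]
```

View pics/side21c.png

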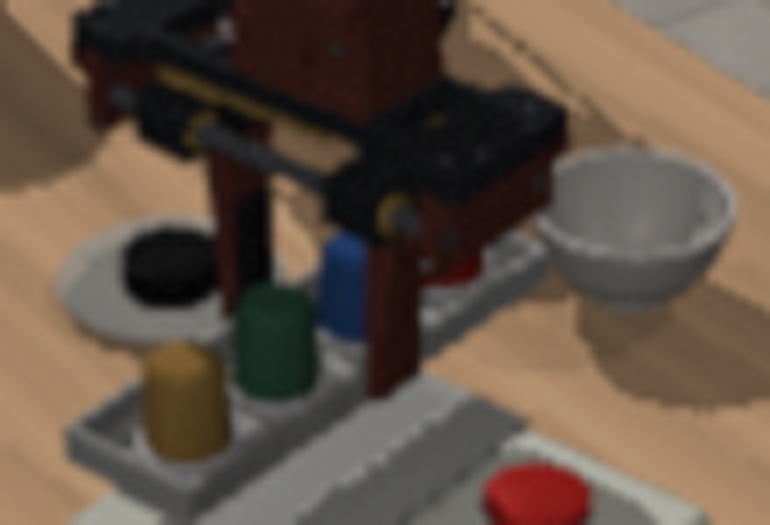

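The lifted tray is level with its capsules upright. I'm carrying it gently to the mat.

move_arm(deltas=[[2,8,-0.4,0,0,0.015],[4,13,-0.4,0,0,0.03],[5.5,17,-0.4,0,0,0.033],[6.2,17,-0.4,0,0,0.033],[7,17,-0.4,0,0,0.033]])

```text
t: 43.42
ee_pos: [533.5, 109.5, 115.8]
orientation: [-0.16, 3.132, -0.0]
ft_force: [-0.5, 0.7, -4.1]
width: 59.6
```

move_arm(deltas=[[7.7,16.6,0,0,0,0.033],[8.3,16.4,0,0,0,0.033],[8.8,16,0,0,0,0.033],[9.4,15.8,0,0,0,0.033],[9.9,15.5,0,0,0,0.033]])

```text
t: 43.83
ee_pos: [484.4, 191.8, 118.0]
orientation: [0.114, 3.132, 0.002]
ft_force: [0.4, 1.0, -4.5]
width: 59.7
```

```bash
python3 plan.py 411.5 314 100 72.4 19
```

```text
t 43.8 now [484.4 191.8 118. ] yaw 85.8 q6 -1.14 tilt [0.0073 0.0008] F [ 0.4  1.  -4.5] w 59.7
[[10.2, 14.6, 2.2, 0.0, 0.001, 0.029], [10.6, 14.3, 2.2, 0.0, 0.001, 0.029], [11.0, 13.9, 2.2, 0.0, 0.001, 0.029], [11.4, 13.6, 2.2, 0.0, 0.001, 0.029], [11.8, 13.3, 2.2, 0.0, 0.001, 0.029]]
[[12.2, 12.9, 2.2, 0.0, 0.001, 0.029], [12.6, 12.6, 2.2, 0.0, 0.001, 0.029], [13.0, 12.2, 2.2, 0.0, 0.001, 0.029]]
```

move_arm(deltas=[[10.2,14.6,1,0,0.001,0.029],[10.6,14.3,2,0,0.001,0.029],[11,14,2,0,0.001,0.029],[11.4,13.6,2,0,0.001,0.029],[11.8,13.3,2,0,0.001,0.029]])

```text
t: 44.25
ee_pos: [436.8, 272.3, 111.4]
orientation: [0.353, 3.117, 0.006]
ft_force: [-0.5, -0.1, -4.4]
width: 59.8
```

```bash
python3 plan.py 411.5 314 95 72.4 15
```

```text
t 44.2 now [436.8 272.3 111.4] yaw 77.1 q6 -0.81 tilt [0.0051 0.003 ] F [-0.5 -0.1 -4.4] w 59.8
[[8.5, 8.7, 4.1, 0.001, 0.001, 0.02], [8.7, 8.5, 4.1, 0.001, 0.001, 0.02], [8.9, 8.4, 4.1, 0.001, 0.001, 0.02], [9.0, 8.2, 4.1, 0.001, 0.001, 0.02]]
```

move_arm(deltas=[[9,10,4,0,0.001,0.02],[8.5,8.5,4,0,0.001,0.02],[7,7,4,0,0.001,0.02],[4,4,4,0,0,0.015],[0,0,0,0,0,0]])

```text
t: 44.67
ee_pos: [413.7, 312.8, 97.0]
orientation: [0.472, 3.103, 0.01]
ft_force: [-0.7, 1.1, -4.8]
width: 59.7
```

```bash
python3 plan.py 411.5 314 60 72.4 12
```

```text
t 44.7 now [413.7 312.8  97. ] yaw 72.7 q6 -0.65 tilt [0.0037 0.0056] F [-0.7  1.1 -4.8] w 59.7
[[0.6, 0.1, 9.2, 0.002, 0.0, 0.001], [0.6, 0.1, 9.2, 0.002, 0.0, 0.001], [0.6, 0.1, 9.2, 0.002, 0.0, 0.001], [0.6, 0.1, 9.2, 0.002, 0.0, 0.001]]
```

move_arm(deltas=[[0.5,0,7,0.002,0,0],[0.5,0,12,0.002,0,0],[0.5,0,12,0.002,0,0],[0,0,12,0,0,0],[0,0,10,0,0,0]])

```text
t: 45.08
ee_pos: [414.6, 313.6, 42.4]
orientation: [0.469, 3.1, 0.005]
ft_force: [-0.6, 0.7, -4.1]
width: 59.8
```

```bash
python3 plan.py 411.5 314 20 72.4 12; python3 -c "
from h import *
for n,b in(('side',(70,110,120,90)),):
    im=snap(n,n+'22');x,y,w,h=b; cv2.imwrite(f'pics/{n}22c.png',cv2.resize(im['frame'][y:y+h,x:x+w,::-1],None,fx=6,fy=6,interpolation=2))"
```

```text
t 45.1 now [414.6 313.6  42.4] yaw 72.8 q6 -0.64 tilt [0.0065 0.0022] F [-0.6  0.7 -4.1] w 59.8
[[1.6, -0.3, 11.2, 0.002, 0.003, 0.003], [1.5, -0.3, 11.2, 0.002, 0.003, 0.003]]
```

View pics/side22c.png

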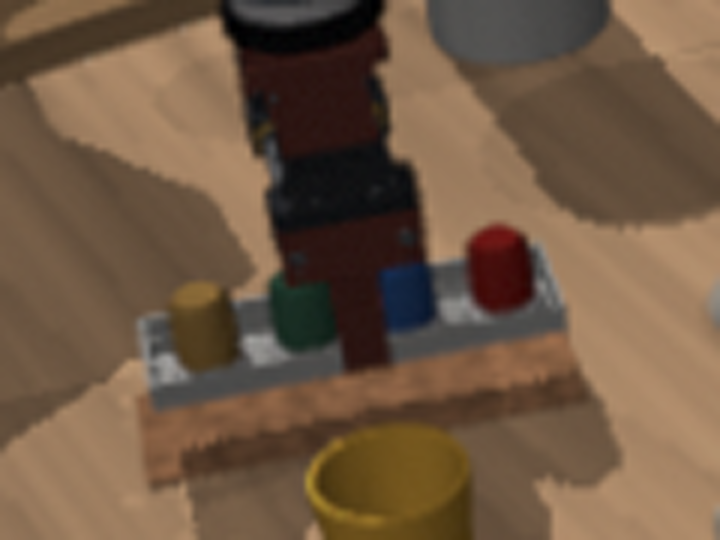

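All four are upright and the tray is parallel above the mat. Lowering.

move_arm(deltas=[[1.5,0,9,0.002,0.003,0],[1,0,9,0,0.003,0],[0.5,0,6,0,0,0],[0,0,0,0,0,0]])

```text
t: 45.47
ee_pos: [410.1, 312.5, 12.5]
orientation: [-0.471, -3.101, 0.004]
ft_force: [0.2, -0.2, -4.0]
width: 59.8
```

```bash
python3 plan.py 411.5 314 8.2 72.4 12
```

```text
t 45.5 now [410.1 312.5  12.5] yaw 72.7 q6 -0.65 tilt [-0.0053 -0.0015] F [ 0.2 -0.2 -4. ] w 59.8
[[-0.9, 1.8, 4.2, -0.003, -0.005, 0.006]]
```

move_arm(deltas=[[-0.9,1.5,2,-0.003,-0.005,0.004],[0,0,1.5,0,0,0],[0,0,0,0,0,0]])

```text
t: 45.72
ee_pos: [411.8, 313.9, 8.5]
orientation: [0.479, 3.104, 0.0]
ft_force: [0.4, 0.0, -4.0]
width: 59.9
```

```bash
python3 plan.py 411.5 314 8.2 72.4 12
```

```text
t 45.7 now [411.8 313.9   8.5] yaw 72.5 q6 -0.63 tilt [0.0011 0.    ] F [ 0.4  0.  -4. ] w 59.9
[[0.3, 0.0, 0.3, 0.0, 0.001, 0.001]]
```

move_arm(deltas=[[0,0,1.2,0,0,0],[0,0,0.3,0,0,0]])

```text
t: 45.88
ee_pos: [412.2, 314.3, 7.5]
orientation: [0.478, 3.103, 0.002]
ft_force: [0.1, 0.1, -3.9]
width: 59.9
```

move_arm(deltas=[[0,0,1,0,0,0],[0,0,0.5,0,0,0]])

```text
t: 46.05
ee_pos: [412.5, 314.5, 7.1]
orientation: [0.478, 3.102, 0.002]
ft_force: [-2.0, -1.8, 3.1]
width: 59.5
```

move_arm(deltas=[[0,0,1,0,0,0],[0,0,0.5,0,0,0]])

```text
t: 46.22
ee_pos: [412.4, 314.5, 7.1]
orientation: [0.478, 3.102, 0.002]
ft_force: [-0.7, -0.3, -2.1]
width: 60.1
```

Contact made. Releasing and rising straight up.

move_arm(deltas=[[0,0,0,0,0,0],[0,0,0,0,0,0],[0,0,0,0,0,0],[0,0,0,0,0,0],[0,0,0,0,0,0]], hand=-1)

```text
t: 46.63
ee_pos: [414.3, 315.9, 8.3]
orientation: [0.477, 3.099, 0.008]
ft_force: [0.7, -0.6, -0.3]
width: 87.0
```

move_arm(deltas=[[0,0,-8,0,0,0],[0,0,-20,0,0,0],[0,0,-35,0,0,0],[0,0,-35,0,0,0],[0,0,-35,0,0,0]])

```text
t: 47.05
ee_pos: [409.2, 312.3, 140.1]
orientation: [-0.478, -3.1, 0.009]
ft_force: [-0.4, 0.2, 0.8]
width: 87.8
```

```bash
python3 plan.py 560 120 200 72.4 40
```

```text
t 47.0 now [409.2 312.3 140.1] yaw 72.5 q6 -0.64 tilt [-0.0059 -0.0051] F [-0.4  0.2  0.8] w 87.8
[[-28.8, -19.8, -8.5, -0.001, -0.001, 0.0], [-28.8, -19.7, -8.5, -0.001, -0.001, 0.0], [-28.8, -19.7, -8.5, -0.001, -0.001, 0.0], [-28.8, -19.7, -8.5, -0.001, -0.001, 0.0], [-28.8, -19.7, -8.5, -0.001, -0.001, 0.0]]
[[-28.8, -19.7, -8.5, -0.001, -0.001, 0.0], [-28.8, -19.7, -8.5, -0.001, -0.001, 0.0]]
```

move_arm(deltas=[[-29,-20,-8,0,0,0],[-29,-20,-8,0,0,0],[-29,-20,-8,0,0,0],[-29,-20,-8,0,0,0],[-29,-20,-8,0,0,0]])

```text
t: 47.47
ee_pos: [521.2, 175.9, 193.5]
orientation: [0.46, 3.101, 0.007]
ft_force: [-0.1, 1.3, -0.2]
width: 87.9
```

move_arm(deltas=[[-15,-35,0,0,0,0],[-15,-35,0,0,0,0],[-15,-35,0,0,0,0],[-15,-35,0,0,0,0],[0,-20,0,0,0,0]])

```text
t: 47.88
ee_pos: [539.6, -3.4, 199.7]
orientation: [0.457, 3.088, 0.012]
ft_force: [1.3, -0.1, 1.0]
width: 88.2
```

move_arm(deltas=[[0,0,0,0,0,0],[0,0,0,0,0,0]])

```text
t: 48.05
ee_pos: [538.7, -7.6, 200.6]
orientation: [0.467, 3.087, 0.011]
ft_force: [0.0, 1.1, -0.2]
width: 87.7
```

```bash
python3 - <<'E'
from h import *
for n,b in(('side',(80,120,180,120)),('top',(105,175,100,140))):
    im=snap(n,n+'23');x,y,w,h=b;k=min(800//w,600//h);print(k); cv2.imwrite(f'pics/{n}23c.png',cv2.resize(im['frame'][y:y+h,x:x+w,::-1],None,fx=k,fy=k,interpolation=2))
E
python3 plan.py
```

```text
4
4
t 48.1 now [538.7  -6.3 200.5] yaw 72.9 q6 -1.31 tilt [0.0203 0.0042] F [-0.2  1.1  0.3] w 87.9
```

View pics/side23c.png

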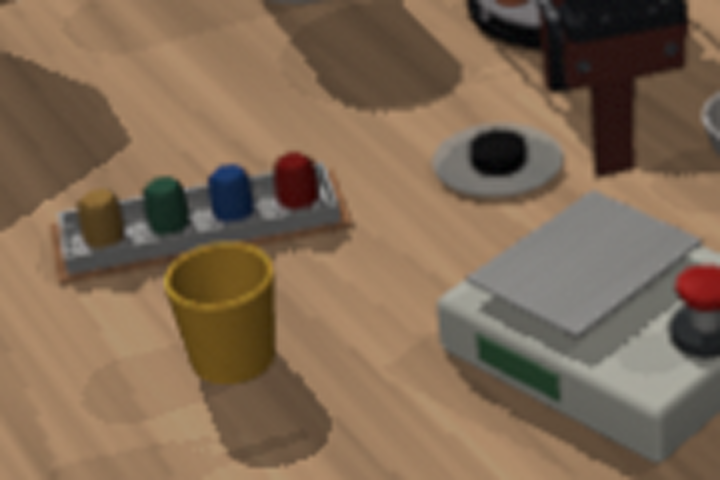

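View pics/top23c.png

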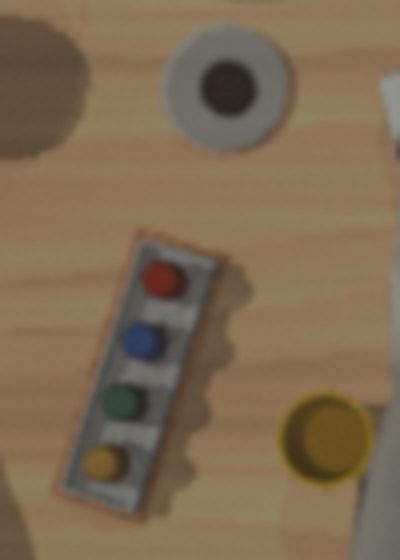

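View pics/side23.png

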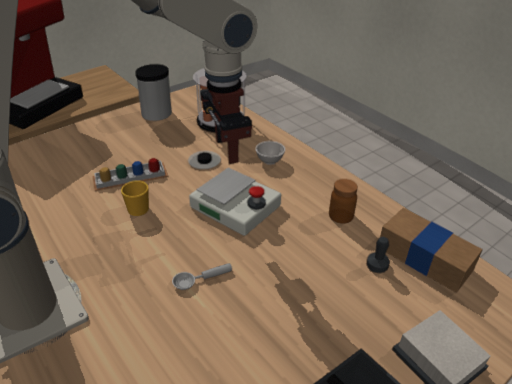

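The tray sits centred on the mat with an even cork border and four capsules standing. The lid is centred on the saucer, the plunger is up, and the other things haven't moved. Handing in.

```bash
python3 -c "
from workcell import ctrl
print(ctrl.close_job())"
```

```text
the job is handed in; nothing more can be done
None
```

The job is done and handed in at about 48 s of robot time; the hand-in reports no verdict.

- **Steps done:** I put the lid on the saucer and the empty tray on the pan, then pressed the plunger to its stop. I then put the four capsules present (gold, green, blue, red) in one row in the tray and pressed again. Last, I set the loaded tray back on its mat. There was no white capsule in either view.
- **Zeroing press:** I pressed twice with the empty tray. During the first press the arm crept up while holding, so I was not sure it stayed at the stop for 0.1 s. Every press reached a TCP height of about 71 mm, where the stop should be. Contact force peaked at 44–56 N, under the 120 N wrist limit.
- **Last pictures, both views:**
  - The tray lies lined up on the mat with an even cork border, and all four capsules stand in it.
  - The lid is centred on the saucer.
  - The plunger is up in the side view; the top crop does not cover it.
  - The cup, spoon, tamper, jar and bowl look unmoved, and the arm is clear of everything.
- **Measurement checks:** The two cameras agreed within about 2–4 mm on every position. Triangulated heights came out 2–3 mm low for the plunger and the capsules, compared with the text. I judged the tray's final position on the mat by eye from the pictures.

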